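# Load a fuel sender into the laser marker and set its focus knob

### The job

Take the grey fuel sender out of the black parts tray and slide it under the head of the laser marker, wide block first and flat on the bed, until the block sits fully home in the corner: against both the end stop and the side fence. Turn the focus knob on top of the column until its pointer lines up with the steel index rider on the dial. Leave the other parts and tools on the bench where they are.

Things in the scene. Friction and masses are not known exactly. Their poses are not given: they have to be found in the camera images.
- sender_block (a point): centre of the wide block of the grey plastic fuel sender, half-way up. The sender is one loose rigid part, 180 mm long, 0.12 to 0.21 kg, flat underneath: a block 70 long, 52 wide, 28 mm high, then a narrower ribbed rail 110 long, 34 wide, 22 mm high (ribs to 26 mm). x points from rail to block along the centre line, z up. It starts lying in the tray, this point 20 mm above the bench
- sender_tail (a point): centre of the free end of the sender's rail, half-way up the rail (11 mm above the underside), 145 mm from the block's centre; axes as sender_block
- tray: black formed parts tray fixed to the bench, 224 x 152 mm, 30 mm high, origin under its centre, x along the sender in it, block at +x. Floor 6 mm above the bench. The rail is sunk in a slot with 3 mm play and cannot be gripped there; at the block a gap 80 mm long, open to both sides down to the floor, lets the fingers take the block across its 52 mm width
- marker: benchtop laser marker fixed to the bench, origin on the bench under its middle. +x points from the open loading side to the column, z up, y to the left of x. Flat aluminium bed, top 40 mm above the bench, from x = -165 to 170 mm, y = -110 to 110 mm. White column 80 x 90 mm centred at x = 125 mm, with cap plate up to 253 mm above the bench
- head_front (a point): lower front edge of the marker's grey box-shaped head, mid-width, 138 mm above the bench (98 mm above the bed), at marker x = -30 mm, y = 0. The head overhangs the bed from here 110 mm in +x to the column, 90 mm wide, top 230 mm above the bench; lens under it 82 mm above the bed. When the sender is home, the last 90 mm of its rail stay outside the head; the block cannot be held from above there
- seat (a point): centre of the sender's block when it is home in the corner, flat on the bed, touching both stops: marker x = 25 mm, y = 0, 54 mm above the bench. Axes as the marker's; the sender's x then lies along this x. The fixed stops are steel bars 14 mm high under the head: end stop with its face 35 mm in +x of this point, side fence with its face 26 mm in +y, reaching 50 mm back in -x
- knob_grip (a point): centre of the focus knob's bar grip, on the knob's vertical axis, 295 mm above the bench, at marker x = 125 mm, y = 0. Black knob on top of the column: skirt 74 mm across, upright bar grip 66 mm long, 18 mm wide, 42 mm high (270 to 312 mm above the bench). x runs along the bar, away from the pointer; it turns with the knob
- knob (a joint): angle of the focus knob, grows clockwise seen from above; 0 = pointer towards the marker's -x. It turns from -1.6 to 1.2, starts counter-clockwise of the index by 0.5 to 1.5 rad, has friction of about 0.1 N m and stays where it is left. It raises and lowers the head by 4 mm per rad
- pointer (a point): tip of the knob's pointer (white line on one half of the bar and the skirt), 45 mm from the knob's axis; moves with the knob
- index (a point): tip of the small steel index rider that is clamped on the rim of the graduated dial around the knob, 45 mm from the knob's axis, 270 mm above the bench, where the pointer's tip has to come. It stays put in an episode and differs between episodes
- flange: bystander: white fuel-tank flange, 124 mm across, 58 mm high, origin under its centre
- pump: bystander: upright steel fuel pump, 43 mm across, 124 mm high, origin under its centre
- clamp_tin: bystander: open steel tin 85 x 110 x 45 mm, origin under its centre
- driver: bystander: black-handled screwdriver lying on the bench, origin at its middle
There are look-alikes about, which are no part of the job. Of the things that look like the part that bears sender_block, the largest one is meant.

How it is judged:
By the outcome, as a careful person would: the job done as asked, in the order asked, and still so for the second after the job is handed in, with the robot touching nothing.
It also fails if it takes over 66 s, if anything falls off the work surface, if the arm or the gripper's body presses on something with over 40 N, if the wrist force passes 120 N, or if a joint passes its speed limit or range.

### The arm

A 6-joint arm with a two-finger parallel gripper is mounted at the origin on the work surface. World frame = base frame: x ahead of the robot, y to its left, z up, the work surface at z = 0. Lengths are in m, angles in degrees, forces in N, time in s.
With the tool pointing down it reaches from about 0.35 to 0.875 m from the base axis. Payload 4.2 kg.
Tool frame: the origin (TCP) lies at the very end of the fingers, on their centre line; the grasp point (between the pads) lies r.pinch_z behind it (r.pinch_z is the distance from the TCP to the grasp point, in m); y points along the fingers, z is the direction in which the jaws open and shut, and the axes are right-handed (so a half turn about y gives the same grasp; the last joint's range is limited). The gripper opens to 87 mm and grips with 3 to 60 N. Pads are 19 mm wide; open, the fingers measure 117 mm over their backs; the gripper's body (75 mm by 190 mm) begins 51 mm behind the grasp point.
Start: joints at [-58.98, 22.042, 0.453, 0, -68.411, -14.817], TCP at [0.174, -0.6, 0.223] pointing down, gripper open.
Joint ranges: [-179.83, 179.83], [-69.29, 118.12], [-61.27, 80.66], [-181.25, 117.63], [-171.15, -9.14], [-177.46, 177.46]. Speed limits (degrees/s): [159.86, 159.86, 180, 180, 180, 180].

### API

Orientations are given as a 3x3 rotation matrix whose columns are the frame's x, y, z axes.
In Python, from station import sense, capture, camera_params, r gives the robot as it stands.
- The arm moves only by the tool move_arm, never from a script. Its argument "increments" is text: rows parted by semicolons, each of 7 numbers parted by spaces: the closure, from -1 (fully open) to 1 (shut), so that 0 is half open, then the shift along the tool's x, y, z in m, then the turn, a rotation vector about the tool's x, y, z in rad. In form: hand x y z wx wy wz; .... A call has 1 to 8 rows; each row is the pose to reach, as a shift and turn from the pose commanded when the call began, along the tool's axes at that moment; what a row does not reach only later rows make up. A row lasts 1/10 s, in which the tool goes at most 50 mm and 8.59 degrees, less where a joint would pass 70% of its speed; a pose out of reach is approached as far as the arm can. A call with a gripper value outside its range is refused whole. The fingers move at their own pace and stop on an object; the grip force is fixed at half the most. Time passes only in rows, so rows that repeat a pose let the fingers close. It gives the time, the measured TCP pose, the force and the opening at its end, in the units of the state.
- sense(): the state, without advancing time (a new reading comes with each control period).
- capture(name): name is "side" or "top"; returns (picture, depth): 420x560x3 uint8, red, green, blue; 420x560 float32, m along the optical axis (not along the pixel's ray), 0 where there is no reading.
- camera_params(name): a dict with "fx", "fy", "cx", "cy" (pixels), "xyz" and "orientation" of the camera in the world. Camera axes: x right, y down, z forward; pixel columns grow to the right and rows downward; lengths in m; the calibration is good to about 2 mm. A picture is of the moment at which its call begins. camera_params takes no time and is no camera call.
- r.finish_job(): hands the job in, once; it reports no verdict.
The state is a dict: "time_s": time; "joints": joint angles; "joint_velocities": joint speeds; "effort": joint torques, N m; "tcp_pos": TCP position; "ee_rot": TCP orientation; "wrist_force": force on the tool from outside, world axes, zero at the start; "moment": the same for the moment, N m; "gripper_width": opening from 0.0 (shut) to 1.0 (fully open).
Only numpy, scipy, OpenCV 4.12 (cv2) and the standard library are available. Lean on these libraries where they do the work, as an engineer would, in place of code of your own. Each camera call takes 0.05 s, during which the arm holds its last target.

## Working session

There is one attempt and no reset: what is moved stays moved. The work goes in short steps, Python scripts to look and compute and a tool call to move; the robot and the scene stay as the last step left them, time stands still between calls to the robot, and variables do not carry over. Pictures are saved under pics/ and viewed, and the job is handed in when it is done.

Besides the shell and the picture viewer there is one more tool, called after "Request:" as a command line: name --argument value ..., lists and objects as JSON in quotes. move_arm: Moves the arm, as the interface text tells. Its arguments: {"type":"object","properties":{"increments":{"type":"string"}},"required":["increments"]}

```bash
ls; mkdir -p pics
python3 - <<'E'
from station import sense, capture, camera_params, r
import cv2
s=sense();print({k:s[k] for k in('time_s','tcp_pos','ee_rot','gripper_width')}, r.pinch_z)
import numpy as np
for n in('side','top'):
    p,d=capture(n); cv2.imwrite(f'pics/{n}0.png',cv2.resize(p[:,:,::-1],(800,600),interpolation=cv2.INTER_CUBIC)); np.savez(f'{n}0.npz',p=p,d=d); print(camera_params(n))
E
```

```text
pics
{'time_s': 0.0, 'tcp_pos': array([ 0.17425902, -0.59957008,  0.22144669]), 'ee_rot': array([[ 9.60315621e-01, -6.96443959e-04, -2.78914724e-01],
       [ 2.78915582e-01,  2.11179530e-03,  9.60313302e-01],
       [-7.97935943e-05, -9.99997528e-01,  2.22223909e-03]]), 'gripper_width': 0.996441198075251} 0.0187
{'fx': 484.5376775288256, 'fy': 484.5376775288256, 'cx': 283.77757473857844, 'cy': 205.13987734872245, 'xyz': array([0.30004566, 1.1006764 , 1.09909763]), 'orientation': array([[-9.82849052e-01, -1.19531606e-01,  1.40427693e-01],
       [-1.84411849e-01,  6.36609920e-01, -7.48812446e-01],
       [ 1.09092424e-04, -7.61866133e-01, -6.47734501e-01]])}
{'fx': 485.22551126270923, 'fy': 485.22551126270923, 'cx': 281.7986901668086, 'cy': 205.82729277592932, 'xyz': array([0.40378891, 0.00675689, 1.46001441]), 'orientation': array([[-0.02387624, -0.99735365,  0.0686704 ],
       [-0.99945488,  0.02538026,  0.02111352],
       [-0.02280052, -0.06812886, -0.99741596]])}
```

View pics/top0.png

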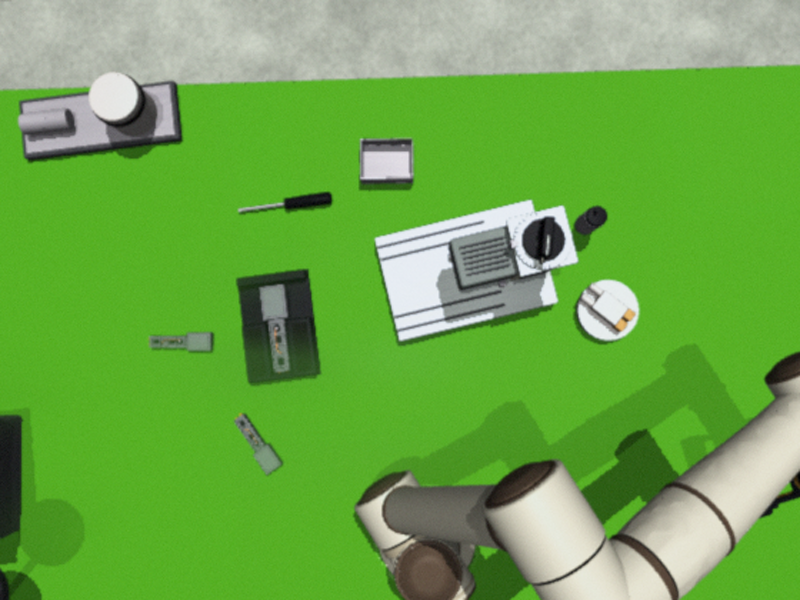

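View pics/side0.png

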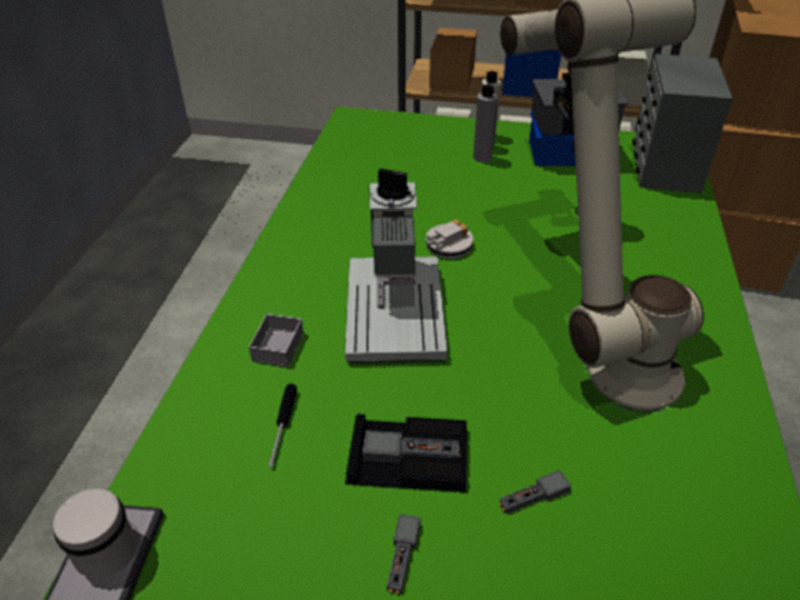

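In the top view three grey sender-like parts show up: (280,330) in the black tray, and the smaller ones at (182,342) and (258,443). The one in the tray fits, being the largest. I'll confirm with crops.

```bash
cat > h.py <<'E'
import numpy as np, cv2
from station import camera_params
def unproj(n,u,v,z=None,d=None):
    """pixel (orig) -> world at plane z, or with depth d"""
    c=camera_params(n);R=c['orientation'];o=c['xyz']
    u=np.asarray(u,float);v=np.asarray(v,float)
    ray=np.stack([(u-c['cx'])/c['fx'],(v-c['cy'])/c['fy'],np.ones_like(u)],-1)@R.T
    if d is None: d=(z-o[2])/ray[...,2]
    return o+ray*np.asarray(d)[...,None]
def proj(n,P):
    c=camera_params(n);q=(np.asarray(P)-c['xyz'])@c['orientation']
    return np.stack([q[...,0]/q[...,2]*c['fx']+c['cx'],q[...,1]/q[...,2]*c['fy']+c['cy']],-1)
def cloud(n,d):
    v,u=np.mgrid[:420,:560]; return unproj(n,u,v,d=d)
def crop(n,p,x0,y0,w,h,s,out):
    cv2.imwrite(out,cv2.resize(p[y0:y0+h,x0:x0+w,::-1],None,fx=s,fy=s,interpolation=cv2.INTER_CUBIC))
E
python3 - <<'E'
from h import *
t=np.load('top0.npz');s=np.load('side0.npz')
crop('top',t['p'],100,170,140,105,5.6,'pics/tray.png')
crop('top',t['p'],250,130,160,115,5,'pics/mark.png')
crop('top',t['p'],345,130,80,60,10,'pics/knob.png')
crop('side',s['p'],225,100,110,165,3.6,'pics/smark.png')
C=cloud('top',t['d'])
# bed region z~0.04, tray, sender
def st(name,m):
    P=C[m]; print(name,m.sum(),P.mean(0).round(4)); 
    r=cv2.minAreaRect((P[:,:2]*1000).astype(np.float32)); print(r)
z=C[...,2]
v,u=np.mgrid[:420,:560]
box=lambda a,b,c,d:(u>a)&(u<c)&(v>b)&(v<d)
st('bed',box(255,135,410,245)&(z>.03)&(z<.05))
st('headtop',box(255,135,410,245)&(z>.19)&(z<.24))
st('cap',box(255,135,410,245)&(z>.245)&(z<.262))
st('grip',box(255,135,410,245)&(z>.30)&(z<.325))
st('bench',box(150,280,160,290)&(z>-.1))
st('senderblk',box(180,197,205,225)&(z>.025)&(z<.045))
E
```

```text
bed 5955 [ 0.5357 -0.0648  0.0398]
((552.101806640625, -127.40060424804688), (265.324951171875, 432.56573486328125), 3.1576852798461914)
headtop 1508 [ 0.5524 -0.1113  0.2267]
((554.7972412109375, -112.64884185791016), (91.53753662109375, 106.84063720703125), 12.219353675842285)
cap 939 [ 0.5728 -0.2096  0.2559]
((575.2782592773438, -208.1545867919922), (104.16392517089844, 112.25259399414062), 12.285057067871094)
grip 226 [ 0.575  -0.2111  0.3109]
((576.1104125976562, -211.7489776611328), (18.14702606201172, 66.05725860595703), 83.08411407470703)
bench 81 [0.2776 0.4185 0.0186]
((330.8192443847656, 220.29544067382812), (29.709169387817383, 450.3448791503906), 15.091832160949707)
senderblk 449 [0.492  0.3051 0.0339]
((493.527099609375, 303.3204650878906), (87.5582275390625, 58.604957580566406), 8.253768920898438)
```

View pics/tray.png

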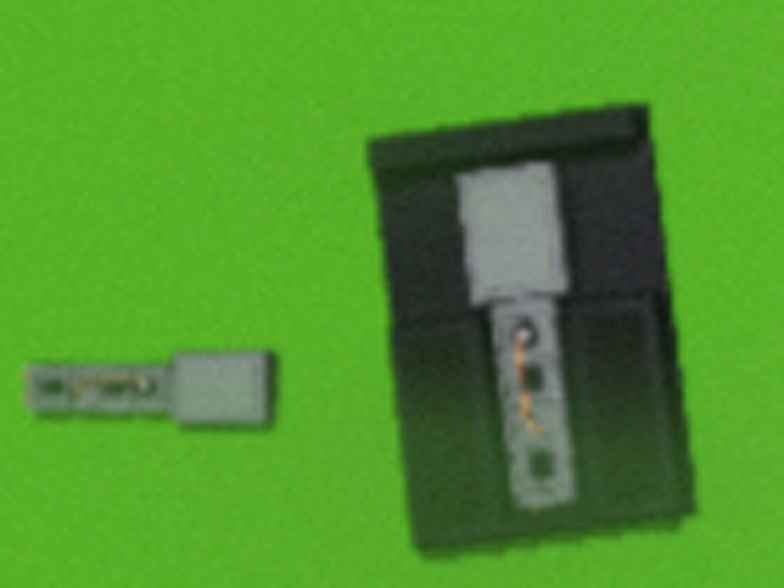

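View pics/mark.png

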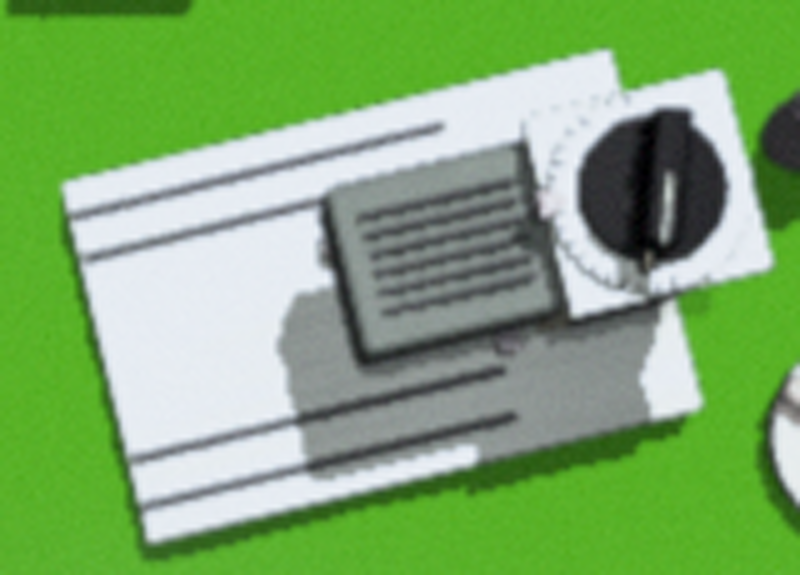

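View pics/knob.png

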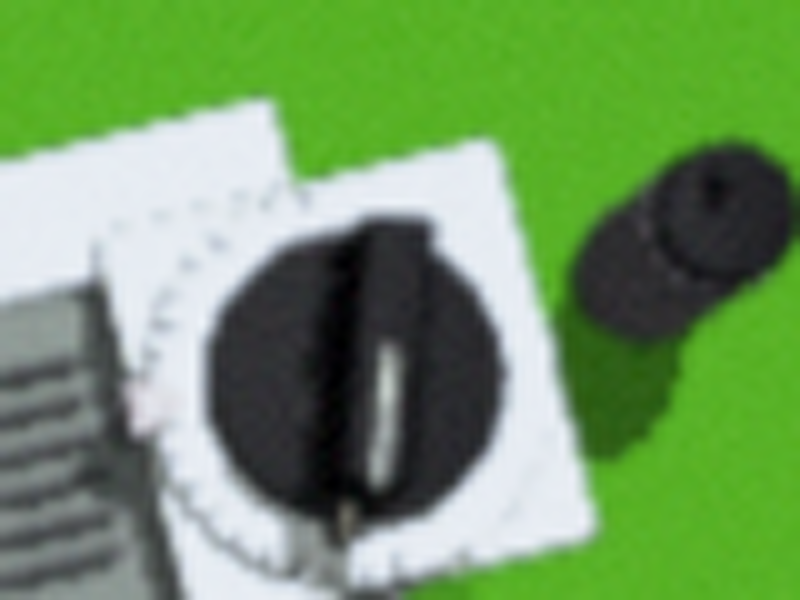

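View pics/smark.png

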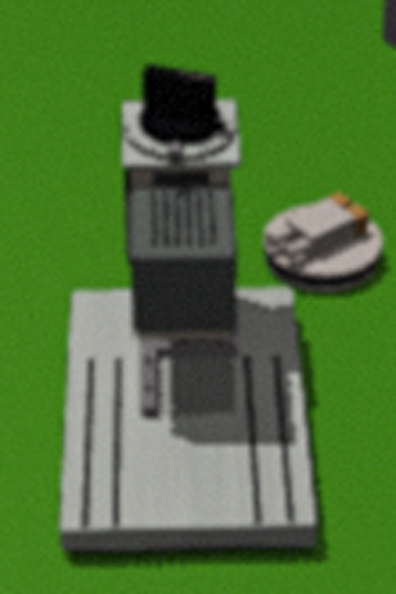

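Run:
```python
from h import *
t=np.load('top0.npz');s=np.load('side0.npz')
q=np.array([(62,182),(608,50),(703,408),(148,545)])/5+[250,130]-.4
W=unproj('top',q[:,0],q[:,1],z=.04); print(W.round(4))
print([np.linalg.norm(W[i]-W[(i+1)%4]).round(4) for i in range(4)])
# marker local: (-165,110),(170,110),(170,-110),(-165,-110)
L=np.array([(-.165,.11),(.170,.11),(.170,-.11),(-.165,-.11)])
def fit(L,W):
    lc=L.mean(0);wc=W.mean(0);H=(L-lc).T@(W-wc);th=np.arctan2(H[0,1]-H[1,0],H[0,0]+H[1,1])
    R=np.array([[np.cos(th),-np.sin(th)],[np.sin(th),np.cos(th)]]);o=wc-R@lc
    return th,o,((L@R.T+o)-W)
th,o,res=fit(L,W[:,:2]); print(np.degrees(th),o,res.round(4))
R=np.array([[np.cos(th),-np.sin(th)],[np.sin(th),np.cos(th)]])
k=o+R@[.125,0];print('knob',k,'seat',o+R@[.025,0])
# top corners of head: z .23 ; cap
for nm,pt,z in [('pink',(140,405),.27),('grey',(315,560),.27),('greytip',(345,510),.27),('ptrline0',(390,345),.312),('ptrline1',(380,480),.312)]:
    w=unproj('top',345+pt[0]/10-.45,130+pt[1]/10-.45,z=z)[:2]
    l=R.T@(w-k); print(nm,l.round(4),np.hypot(*l).round(4),'cw angle from -x',np.degrees(np.arctan2(l[1],-l[0])).round(1))
crop('side',s['p'],250,115,50,40,14,'pics/sknob.png')
C=cloud('top',t['d']);D=cloud('side',s['d'])
for n,cl in(('top',C),('side',D)):
    l=(cl[...,:2]-k)@R
    z=cl[...,2]
    m=(z>.295)&(np.hypot(l[...,0],l[...,1])<.06)
    P=l[m]; rr=cv2.minAreaRect((P*1000).astype(np.float32)); print(n,P.mean(0),rr,z[m].mean())
# tray
q=np.array([(372,142),(645,105),(693,512),(422,552)])/5.6+[100,170]-.4
for z in(.03,.0): 
  W=unproj('top',q[:,0],q[:,1],z=z);print(W.round(4),[np.linalg.norm(W[i]-W[(i+1)%4]).round(4) for i in range(4)])
q=np.array([(458,175),(552,163),(568,292),(472,305)])/5.6+[100,170]-.4
W=unproj('top',q[:,0],q[:,1],z=.034);print('blk',W.round(4),W.mean(0).round(4),[np.linalg.norm(W[i]-W[(i+1)%4]).round(4) for i in range(4)])
th2,o2,res=fit(np.array([(.035,.026),(.035,-.026),(-.035,-.026),(-.035,.026)]),W[:,:2]);print(np.degrees(th2),o2,res.round(4))
q=np.array([(510,508),(575,500)])/5.6+[100,170]-.4
W=unproj('top',q[:,0],q[:,1],z=.028);print('tail',W.mean(0)); d=o2-W.mean(0)[:2];print(np.degrees(np.arctan2(d[1],d[0])),np.hypot(*d))
```

```text
[[ 0.6209  0.0925  0.04  ]
 [ 0.6906 -0.2315  0.04  ]
 [ 0.4778 -0.279   0.04  ]
 [ 0.4058  0.0467  0.04  ]]
[np.float64(0.3314), np.float64(0.218), np.float64(0.3336), np.float64(0.2199)]
-77.70184868042783 [ 0.54824161 -0.09038924] [[-0.0003  0.0018]
 [ 0.0014 -0.0016]
 [-0.0008 -0.0009]
 [-0.0002  0.0007]]
knob [ 0.57486647 -0.21252079] seat [ 0.55356658 -0.11481555]
pink [-0.0534  0.0058] 0.0537 cw angle from -x 6.2
grey [-0.0213 -0.0416] 0.0467 cw angle from -x -62.9
greytip [-0.0111 -0.0314] 0.0333 cw angle from -x -70.6
ptrline0 [0.0007 0.0011] 0.0013 cw angle from -x 120.6
ptrline1 [-0.0097 -0.0296] 0.0311 cw angle from -x -71.8
top [-0.00163529  0.00050614] ((-0.4891231060028076, 1.379791259765625), (66.05728149414062, 18.14702033996582), 70.78596496582031) 0.3103313380783949
side [-0.00537336  0.00281179] ((-1.891458511352539, 2.058696746826172), (65.55992126464844, 28.789852142333984), 67.88153839111328) 0.30620381757703086
[[0.5434 0.3807 0.03  ]
 [0.5593 0.2349 0.03  ]
 [0.344  0.2127 0.03  ]
 [0.3263 0.3559 0.03  ]] [np.float64(0.1467), np.float64(0.2165), np.float64(0.1443), np.float64(0.2185)]
[[0.5463 0.3886 0.    ]
 [0.5626 0.2397 0.    ]
 [0.3427 0.2171 0.    ]
 [0.3247 0.3632 0.    ]] [np.float64(0.1497), np.float64(0.221), np.float64(0.1473), np.float64(0.2231)]
blk [[0.5243 0.3341 0.034 ]
 [0.5294 0.2841 0.034 ]
 [0.461  0.2764 0.034 ]
 [0.4554 0.3273 0.034 ]] [0.4925 0.3055 0.034 ] [np.float64(0.0503), np.float64(0.0689), np.float64(0.0512), np.float64(0.0693)]
6.002059305733353 [0.49251139 0.30545573] [[ 0.0003  0.0009]
 [ 0.0006 -0.0008]
 [-0.0005 -0.0005]
 [-0.0004  0.0003]]
tail [0.34991353 0.29242214 0.028     ]
5.222380951575257 0.14319226974365934
```

View pics/sknob.png

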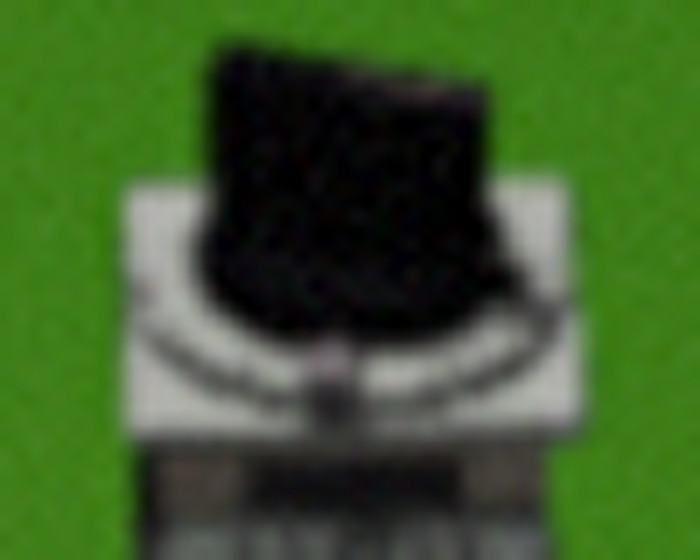

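Confirmed: the sender in the tray (crop block 190 px long against roughly 150 px or less for the others) is by far the largest. The pointer reads about -71°. In the side view the index rider sits in front of the knob (crop (335,370)), and in the top view it is the pinkish blob (140,405). The grey patch at (315,560) is shadow. Next I'll cross-check with the side camera.

```bash
cat >> h.py <<'E'
from scipy.spatial.transform import Rotation as Rot
TH=np.radians(-77.70);MO=np.array([.54824,-.09039])
MR=np.array([[np.cos(TH),-np.sin(TH)],[np.sin(TH),np.cos(TH)]])
def mw(x,y): return MO+MR@np.array([x,y])
def rel(s,pos,yaw):
    """increment in tool axes from state s to tool-down pose at pos, tool-x yaw deg"""
    R=np.array(s['ee_rot']);y=np.radians(yaw)
    T=np.array([[np.cos(y),0,-np.sin(y)],[np.sin(y),0,np.cos(y)],[0,-1,0]])
    return (R.T@(np.array(pos)-s['tcp_pos'])).round(4),Rot.from_matrix(R.T@T).as_rotvec().round(4)
E
python3 - <<'E'
from h import *
from station import sense
t=np.load('top0.npz');s=np.load('side0.npz')
k=mw(.125,0)
for pt,z in[((335,345),.27),((335,370),.27),((330,405),.262)]:
    w=unproj('side',250+pt[0]/14-.46,115+pt[1]/14-.46,z=z)[:2];l=MR.T@(w-k);print('idx side',l.round(4),np.hypot(*l),np.degrees(np.arctan2(l[1],-l[0])))
# knob top corners in side view: bar top corners
for pt in[(220,45),(485,90)]:
    w=unproj('side',250+pt[0]/14-.46,115+pt[1]/14-.46,z=.312)[:2];print('bar corner',MR.T@(w-k))
q=np.array([(64,527),(318,527)])/3.6+[225,100]-.35
print('bed front side', [MR.T@(unproj('side',*p,z=.04)[:2]-MO) for p in q])
crop('side',s['p'],235,280,100,70,8,'pics/stray.png')
D=cloud('top',t['d']);l=D[...,:2]-[.4925,.3055];a=np.radians(5.7);l=l@np.array([[np.cos(a),-np.sin(a)],[np.sin(a),np.cos(a)]])
m=(abs(l[...,0])<.045)&(abs(l[...,1])<.03)&(D[...,2]>.027)&(D[...,2]<.042)
print('blk depth',D[m].mean(0), l[m].min(0),l[m].max(0))
# rider: bumps near rim in top image
m=(np.hypot(*(np.moveaxis(D[...,:2]-k,-1,0)))<.065)&(np.hypot(*(np.moveaxis(D[...,:2]-k,-1,0)))>.042)&(D[...,2]>.262)
P=(D[m][:,:2]-k)@MR
print(np.c_[P,D[m][:,2]].round(4))
s=sense();print(rel(s,[*s['tcp_pos'][:2],.42],16.2));print(rel(s,[.45,-.1,.42],100))
E
```

```text
idx side [-0.0458  0.0057] 0.04611055146291079 7.1406523339401184
idx side [-0.056   0.0059] 0.05633054897404886 5.976606507845268
idx side [-0.0579  0.0071] 0.058364285529706864 7.006708973382172
bar corner [0.01474398 0.03051668]
bar corner [-0.00684679 -0.02911632]
bed front side [array([-0.16147542,  0.1072859 ]), array([-0.16777585, -0.10920934])]
blk depth [0.49086773 0.30596328 0.03387091] [-0.04492178 -0.02694815] [0.04474261 0.02981524]
[[ 0.001   0.0503  0.2625]
 [ 0.0075  0.0461  0.2629]
 [ 0.0099  0.0455  0.2629]
 [-0.005   0.0467  0.2623]
 [-0.0026  0.0461  0.2622]
 [ 0.0215  0.0402  0.262 ]
 [-0.0154  0.0465  0.2633]
 [ 0.0327  0.0347  0.2625]
 [-0.011   0.043   0.2621]
 [-0.0273  0.0393  0.2623]
 [ 0.0394  0.0225  0.2641]
 [ 0.0443  0.0214  0.2635]
 [-0.0263  0.0338  0.2629]
 [-0.0297  0.0317  0.265 ]
 [-0.0407  0.0271  0.2626]
 [-0.0388  0.0241  0.2621]
 [ 0.0424  0.0039  0.2631]
 [ 0.0466  0.0003  0.263 ]
 [ 0.0437 -0.0015  0.2624]
 [ 0.0479 -0.0051  0.2625]
 [ 0.0424 -0.0063  0.2627]
 [-0.0488  0.0118  0.2744]
 [-0.0554  0.012   0.2673]
 [-0.0527  0.0116  0.2656]
 [
[... 455 characters left out ...]
]
 [-0.0612  0.0064  0.2625]
 [-0.057   0.0048  0.2662]
 [-0.0551  0.004   0.2688]
 [-0.0517  0.004   0.2628]
 [-0.0498  0.0031  0.2658]
 [-0.0479  0.0022  0.2685]
 [-0.0558  0.0015  0.2694]
 [-0.0527  0.0014  0.2651]
 [-0.0511  0.0003  0.2698]
 [-0.0477  0.0003  0.2639]
 [-0.0578  0.0003  0.2637]
 [-0.0438 -0.0055  0.2622]
 [ 0.0345 -0.0274  0.2622]
 [-0.0471 -0.0177  0.2631]
 [-0.0448 -0.0183  0.2638]
 [-0.0348 -0.0286  0.2645]
 [-0.0363 -0.0356  0.2624]
 [-0.0079 -0.0427  0.2637]
 [-0.0013 -0.0469  0.2636]
 [ 0.0058 -0.0487  0.2639]]
(array([-0.    , -0.1984,  0.0004]), array([-0.002 , -0.0001, -0.0001]))
(array([ 0.4041, -0.1977,  0.4033]), array([-1.7000e-03, -1.4627e+00,  1.4000e-03]))
```

View pics/stray.png

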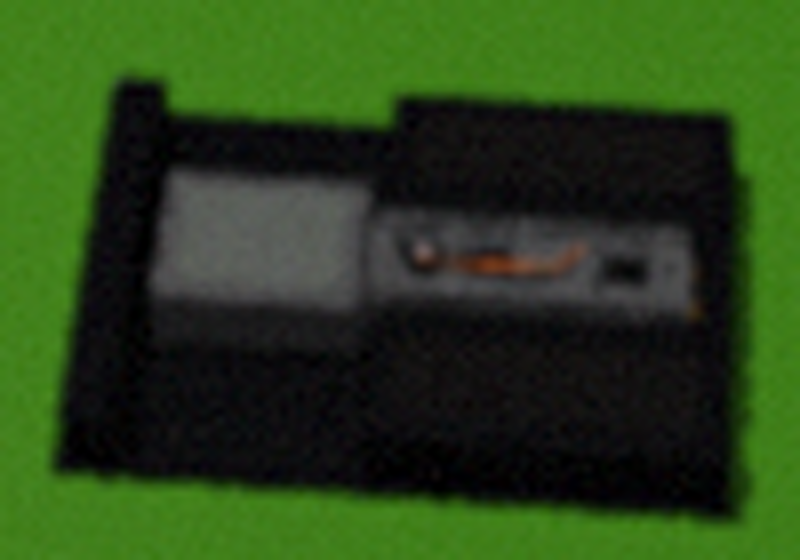

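Request:
move_arm --increments "-1 0 -0.05 0 0 0 0; -1 0 -0.1 0 0 -0.15 0; -1 0 -0.15 0 0 -0.3 0; -1 0 -0.198 0 0 -0.45 0; -1 0.05 -0.198 0.05 0 -0.6 0; -1 0.1 -0.198 0.1 0 -0.75 0; -1 0.135 -0.198 0.135 0 -0.9 0; -1 0.17 -0.198 0.17 0 -1.05 0"

```text
time_s: 0.9
tcp_pos: [0.2711, -0.4231, 0.42]
ee_rot: [[0.23, -0.0, -0.973], [0.973, 0.001, 0.23], [0.001, -1.0, 0.001]]
wrist_force: [1.6, 0.1, -0.4]
gripper_width: 0.997
```

Run:
```python
from h import *
from station import sense
s=sense();print(s['tcp_pos'],s['joints']);print(rel(s,[.47,.1,.40],150));print(rel(s,[.4925,.3055,.25],185.7))
```

```text
[ 0.27114014 -0.42307111  0.4199769 ] [-3.88169397e+01  5.57935620e+00  6.07911538e+00 -2.29812101e-02
 -9.05467841e+01  2.54904367e+01]
(array([ 0.5548,  0.0203, -0.073 ]), array([-0.0000e+00, -1.2798e+00,  1.0000e-03]))
(array([ 0.7599,  0.1705, -0.0476]), array([ 3.0000e-04, -1.9029e+00,  1.0000e-03]))
```

Request:
move_arm --increments "-1 0.048 0 -0.006 0 -0.14 0; -1 0.096 0 -0.012 0 -0.28 0; -1 0.144 0 -0.018 0 -0.42 0; -1 0.192 0 -0.025 0 -0.56 0; -1 0.24 0 -0.031 0 -0.7 0; -1 0.288 0 -0.037 0 -0.84 0; -1 0.336 0 -0.044 0 -0.98 0; -1 0.384 0 -0.05 0 -1.12 0"

```text
time_s: 1.7
tcp_pos: [0.4098, -0.0615, 0.4205]
ee_rot: [[-0.776, 0.0, -0.631], [0.631, 0.0, -0.776], [-0.0, -1.0, -0.0]]
wrist_force: [0.9, 0.4, -0.3]
gripper_width: 0.999
```

Run:
```python
from h import *
from station import sense
s=sense();print(s['tcp_pos'],s['joints']);print(rel(s,[.4925,.3055,.15],185.7))
```

```text
[ 0.40978982 -0.06148737  0.42049842] [ 1.41404517e+01 -4.01292382e+00 -3.62187020e+00 -1.19995810e-02
 -9.03734999e+01  3.67465779e+01]
(array([ 0.1673,  0.2706, -0.3368]), array([ 3.000e-04, -7.821e-01, -2.000e-04]))
```

Request:
move_arm --increments "-1 0.018 0 -0.037 0 -0.1 0; -1 0.036 0 -0.074 0 -0.2 0; -1 0.054 0 -0.11 0 -0.3 0; -1 0.072 0.02 -0.147 0 -0.4 0; -1 0.09 0.045 -0.18 0 -0.5 0; -1 0.108 0.075 -0.214 0 -0.6 0; -1 0.124 0.105 -0.25 0 -0.7 0; -1 0.14 0.13 -0.283 0 -0.782 0"

```text
time_s: 2.5
tcp_pos: [0.4812, 0.2453, 0.2884]
ee_rot: [[-0.995, -0.002, 0.097], [-0.097, -0.001, -0.995], [0.002, -1.0, 0.001]]
wrist_force: [1.1, 0.6, 0.3]
gripper_width: 0.998
```

Run:
```python
from h import *
from station import sense
s=sense();print(s['tcp_pos'],s['joints']);print(rel(s,[.4925,.3055,.12],185.7))
```

```text
[0.48116429 0.24533982 0.28843222] [ 4.42086790e+01  1.14367837e+01 -4.99380846e+00 -3.06979460e-02
 -7.36802617e+01  5.13734416e+01]
(array([-0.0174,  0.1684, -0.0589]), array([-0.0008, -0.0022,  0.0018]))
```

Request:
move_arm --increments "-1 -0.009 0.035 -0.03 0 -0.002 0; -1 -0.017 0.075 -0.059 0 -0.002 0; -1 -0.017 0.12 -0.059 0 -0.002 0; -1 -0.017 0.168 -0.059 0 -0.002 0; -1 -0.017 0.168 -0.059 0 -0.002 0; -1 -0.017 0.168 -0.059 0 -0.002 0"

```text
time_s: 3.1
tcp_pos: [0.4935, 0.3043, 0.1229]
ee_rot: [[-0.995, -0.0, 0.096], [-0.096, -0.001, -0.995], [0.0, -1.0, 0.001]]
wrist_force: [0.7, -0.4, 1.0]
gripper_width: 0.999
```

Run:
```python
from h import *
from station import sense,capture
s=sense();print(s['tcp_pos'],s['joints']);print(rel(s,[.4925,.3055,.012],185.7))
p,d=capture('side')
crop('side',p,215,220,130,110,6,'pics/a1.png')
```

```text
[0.493513   0.30426935 0.12286621] [ 47.6855814   22.83724482 -13.85740661   0.06997878 -53.37030771
  47.76938832]
(array([ 0.0009,  0.1109, -0.0015]), array([-0.0015, -0.0035,  0.0002]))
```

View pics/a1.png

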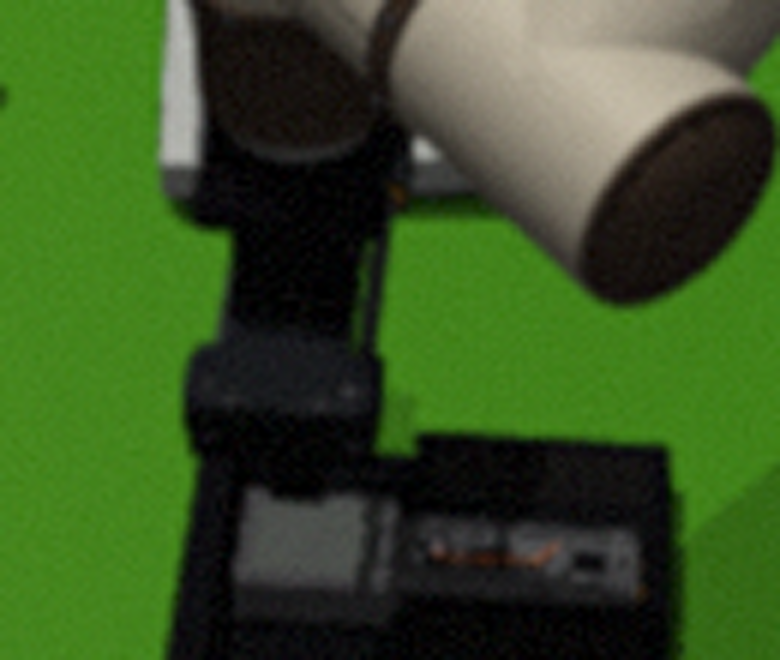

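Request:
move_arm --increments "-1 0.001 0.04 -0.0015 0 -0.003 0; -1 0.001 0.075 -0.0015 0 -0.003 0; -1 0.001 0.095 -0.0015 0 -0.003 0; -1 0.001 0.11 -0.0015 0 -0.003 0; -1 0.001 0.11 -0.0015 0 -0.003 0; -1 0.001 0.11 -0.0015 0 -0.003 0"

```text
time_s: 3.75
tcp_pos: [0.4937, 0.3071, 0.0152]
ee_rot: [[-0.995, 0.004, 0.098], [-0.098, 0.003, -0.995], [-0.004, -1.0, -0.003]]
wrist_force: [-0.2, 0.0, 0.1]
gripper_width: 1.0
```

Request:
move_arm --increments "1 0 0 0 0 0 0; 1 0 0 0 0 0 0; 1 0 0 0 0 0 0; 1 0 0 0 0 0 0; 1 0 0 0 0 0 0; 1 0 0 0 0 0 0; 1 0 0 0 0 0 0; 1 0 0 0 0 0 0"

```text
time_s: 4.55
tcp_pos: [0.492, 0.3057, 0.0126]
ee_rot: [[-0.995, -0.0, 0.098], [-0.098, -0.0, -0.995], [0.0, -1.0, 0.0]]
wrist_force: [0.1, -0.5, 1.4]
gripper_width: 0.594
```

Request:
move_arm --increments "1 0 -0.01 0 0 0 0; 1 0 -0.025 0 0 0 0; 1 0 -0.045 0 0 0 0; 1 0 -0.07 0 0 0 0; 1 0 -0.1 0 0 0 0; 1 0 -0.12 0 0 0 0; 1 0 -0.12 0 0 0 0"

```text
time_s: 5.25
tcp_pos: [0.4935, 0.3071, 0.1363]
ee_rot: [[-0.995, 0.006, 0.099], [-0.099, 0.005, -0.995], [-0.006, -1.0, -0.005]]
wrist_force: [0.3, 0.4, -1.4]
gripper_width: 0.592
```

Run:
```python
from h import *
from station import sense,capture
s=sense();print(s['tcp_pos'],s['wrist_force'],s['moment'],s['gripper_width'])
p,d=capture('side')
cv2.imwrite('pics/a2.png',cv2.resize(p[150:350,150:450,::-1],None,fx=2.6,fy=2.6))
for x in(-.078,-.085,-.14): print(x,mw(x,0),rel(s,[*mw(x,-.003),.13],102.3))
```

```text
[0.49354718 0.30714907 0.13626952] [ 0.33132714  0.38323312 -1.35849254] [-0.04245975  0.01083982  0.02828092] 0.5923739251288148
-0.078 [ 0.53162363 -0.01418045] (array([-0.0032,  0.0048,  0.3239]), array([ 0.0082,  1.4548, -0.0016]))
-0.085 [ 0.53013242 -0.00734113] (array([-0.0024,  0.0048,  0.3169]), array([ 0.0082,  1.4548, -0.0016]))
-0.14 [0.51841575 0.04639638] (array([0.004 , 0.005 , 0.2623]), array([ 0.0082,  1.4548, -0.0016]))
```

View pics/a2.png

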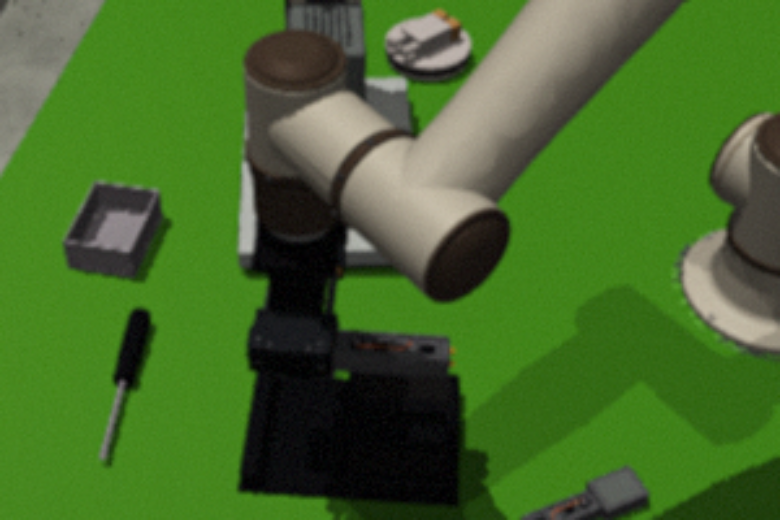

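Request:
move_arm --increments "1 0 0.002 0.02 0.008 0.12 0; 1 0 0.003 0.05 0.008 0.26 0; 1 -0.001 0.004 0.08 0.008 0.4 0; 1 -0.001 0.005 0.115 0.008 0.54 0; 1 -0.001 0.005 0.15 0.008 0.68 0; 1 -0.002 0.005 0.185 0.008 0.82 0; 1 -0.002 0.005 0.22 0.008 0.96 0; 1 -0.002 0.005 0.245 0.008 1.1 0"

```text
time_s: 6.1
tcp_pos: [0.5165, 0.0598, 0.1257]
ee_rot: [[-0.533, -0.007, -0.846], [0.846, -0.008, -0.533], [-0.003, -1.0, 0.011]]
wrist_force: [-0.3, 0.9, -2.5]
gripper_width: 0.593
```

Run:
```python
from h import *
from station import sense,capture
s=sense();print(s['tcp_pos'],s['wrist_force'],s['moment'],s['gripper_width'])
print(rel(s,[*mw(-.085,-.003),.12],102.3))
```

```text
[0.51646085 0.05976349 0.12572111] [-0.32849304  0.89231604 -2.46156035] [ 0.01830028  0.14767258 -0.0246215 ] 0.5931240163863936
(array([-0.063 ,  0.0062,  0.0269]), array([-0.0099,  0.347 , -0.0047]))
```

Request:
move_arm --increments "1 -0.02 0.002 0.008 -0.005 0.12 -0.004; 1 -0.042 0.004 0.018 -0.01 0.24 -0.004; 1 -0.063 0.006 0.027 -0.01 0.347 -0.004; 1 -0.063 0.006 0.027 -0.01 0.347 -0.004; 1 -0.063 0.006 0.027 -0.01 0.347 -0.004"

```text
time_s: 6.6
tcp_pos: [0.5282, -0.0061, 0.1206]
ee_rot: [[-0.22, 0.001, -0.976], [0.976, 0.0, -0.22], [-0.0, -1.0, -0.001]]
wrist_force: [-0.3, 0.6, -1.7]
gripper_width: 0.596
```

Run:
```python
from h import *
from station import sense,capture
for i in range(2):
  p,d=capture(('side','top')[i])
  s=sense();print(s['tcp_pos'],s['wrist_force'],s['moment'],s['gripper_width'])
  cv2.imwrite('pics/a3%d.png'%i,cv2.resize(p[60:270,200:460,::-1],None,fx=3,fy=3))
print(rel(s,[*mw(-.085,-.003),.046],102.3),s['ee_rot'])
```

```text
[ 0.52845347 -0.00551627  0.12093894] [-0.00774917 -0.29387406 -1.59140539] [0.01751697 0.15105156 0.01144161] 0.5983363613662256
[ 0.52866376 -0.00513703  0.12124665] [ 0.12953143 -0.49151452 -0.27813609] [ 0.05149999  0.15848371 -0.05961848] 0.5957644229162015
(array([-0.0024,  0.0752,  0.0023]), array([ 0.0029,  0.0087, -0.0002])) [[-2.21492570e-01  2.84737958e-03 -9.75157902e-01]
 [ 9.75162044e-01  4.69389602e-04 -2.21492140e-01]
 [-1.72943216e-04 -9.99995836e-01 -2.88062280e-03]]
```

View pics/a30.png

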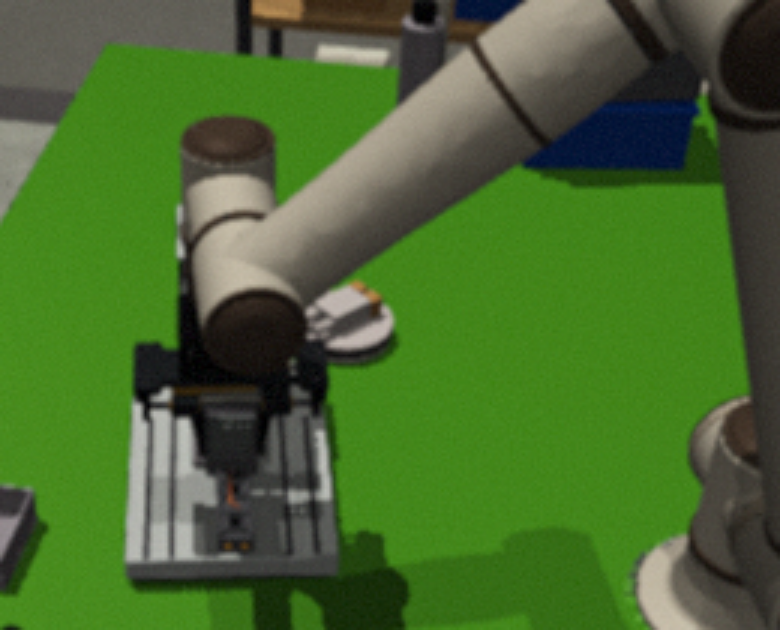

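View pics/a31.png

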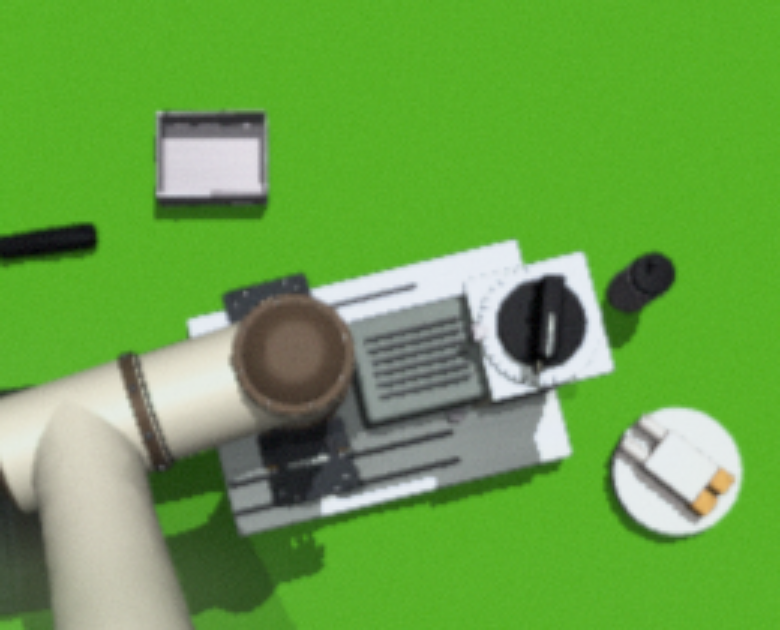

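Request:
move_arm --increments "1 -0.002 0.03 0.002 0.003 0.005 0; 1 -0.002 0.05 0.002 0.003 0.005 0; 1 -0.002 0.063 0.002 0.003 0.005 0; 1 -0.002 0.07 0.002 0.003 0.005 0; 1 -0.002 0.07 0.002 0.003 0.005 0; 1 -0.002 0.07 0.002 0.003 0.005 0"

```text
time_s: 7.3
tcp_pos: [0.5285, -0.0074, 0.0525]
ee_rot: [[-0.216, 0.002, -0.976], [0.976, 0.0, -0.216], [-0.0, -1.0, -0.002]]
wrist_force: [0.3, -0.8, -0.6]
gripper_width: 0.597
```

Request:
move_arm --increments "1 0 0.002 0 0 0 0; 1 0 0.004 0 0 0 0; 1 0 0.005 0 0 0 0; 1 0 0.005 0 0 0 0"

```text
time_s: 7.7
tcp_pos: [0.5279, -0.008, 0.047]
ee_rot: [[-0.215, 0.001, -0.977], [0.977, 0.0, -0.215], [-0.0, -1.0, -0.001]]
wrist_force: [-0.7, -0.4, -1.6]
gripper_width: 0.595
```

Request:
move_arm --increments "1 0 0.001 0 0 0 0; 1 0 0.002 0 0 0 0; 1 0 0.002 0 0 0 0"

```text
time_s: 8.0
tcp_pos: [0.5281, -0.008, 0.0466]
ee_rot: [[-0.216, 0.002, -0.976], [0.976, -0.0, -0.216], [-0.001, -1.0, -0.002]]
wrist_force: [-2.5, 1.2, 8.7]
gripper_width: 0.596
```

Request:
move_arm --increments "1 0 -0.001 0 0 0 0; -1 0 -0.001 0 0 0 0; -1 0 -0.001 0 0 0 0; -1 0 -0.001 0 0 0 0; -1 0 -0.001 0 0 0 0; -1 0 -0.02 0 0 0 0; -1 0 -0.05 0 0 0 0; -1 0 -0.06 0 0 0 0"

```text
time_s: 8.8
tcp_pos: [0.5296, -0.0076, 0.1074]
ee_rot: [[-0.216, 0.006, -0.976], [0.976, 0.001, -0.216], [-0.001, -1.0, -0.006]]
wrist_force: [2.0, 0.7, -0.4]
gripper_width: 0.992
```

Run:
```python
from h import *
from station import sense,capture
s=sense();print(s['tcp_pos'],s['joints'],s['gripper_width'])
print(rel(s,[*mw(-.085-.118,-.003),.11],102.3))
print(MR.T@(s['tcp_pos'][:2]-MO))
```

```text
[ 0.52964072 -0.00764535  0.10744792] [ 16.77187457  19.35963362 -22.20337628   0.08904293 -48.08643668
  -4.35480391] 0.9922174979818659
(array([ 0.1182, -0.0026,  0.0021]), array([ 0.0062,  0.0031, -0.0007]))
[-0.0848075  -0.00054522]
```

Request:
move_arm --increments "-1 0.045 0 0 0 0 0; -1 0.09 0 0 0 0 0; -1 0.118 0 0 0 0 0; -1 0.118 0 0 0 0 0; -1 0.118 0 0 0 0 0"

```text
time_s: 9.3
tcp_pos: [0.5021, 0.1077, 0.1045]
ee_rot: [[-0.217, 0.001, -0.976], [0.976, -0.0, -0.217], [-0.0, -1.0, -0.001]]
wrist_force: [0.2, 0.1, 0.0]
gripper_width: 1.0
```

Run:
```python
from h import *
from station import sense,capture
for i in range(2):
  p,d=capture(('side','top')[i]); np.savez('b%d.npz'%i,p=p,d=d)
  s=sense();print(s['tcp_pos'],s['wrist_force'],s['moment'],s['gripper_width'])
  cv2.imwrite('pics/a4%d.png'%i,cv2.resize(p[100:250,220:420,::-1],None,fx=4,fy=4,interpolation=cv2.INTER_CUBIC))
print(MR.T@(s['tcp_pos'][:2]-MO))
```

```text
[0.50219924 0.10709148 0.10452021] [-0.52619843 -0.28952724 -0.43853005] [ 0.02118621  0.09912283 -0.00440552] 0.9971658767561196
[0.50230916 0.10669844 0.1045704 ] [ 0.7541739  -0.61845283  0.58518703] [ 0.04171922  0.15807206 -0.01768624] 0.9986991694662279
[-0.20234905 -0.0028907 ]
```

View pics/a40.png

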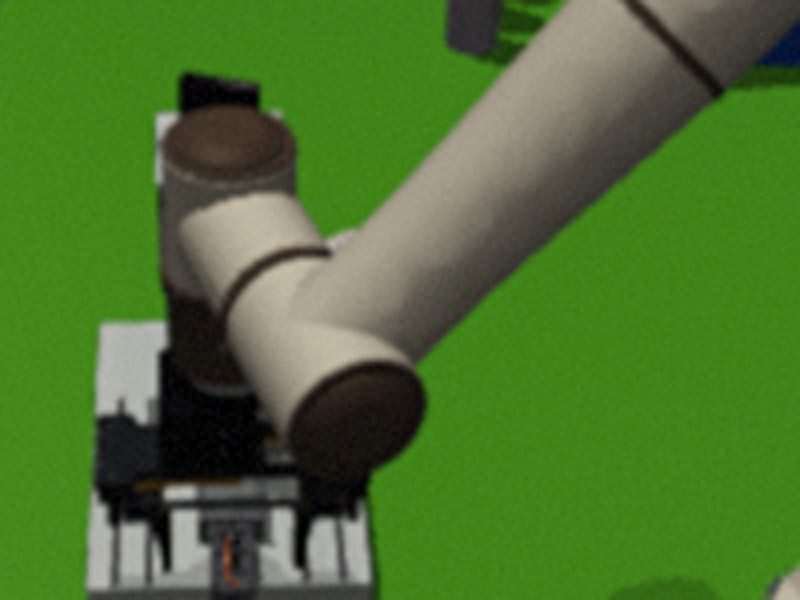

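View pics/a41.png

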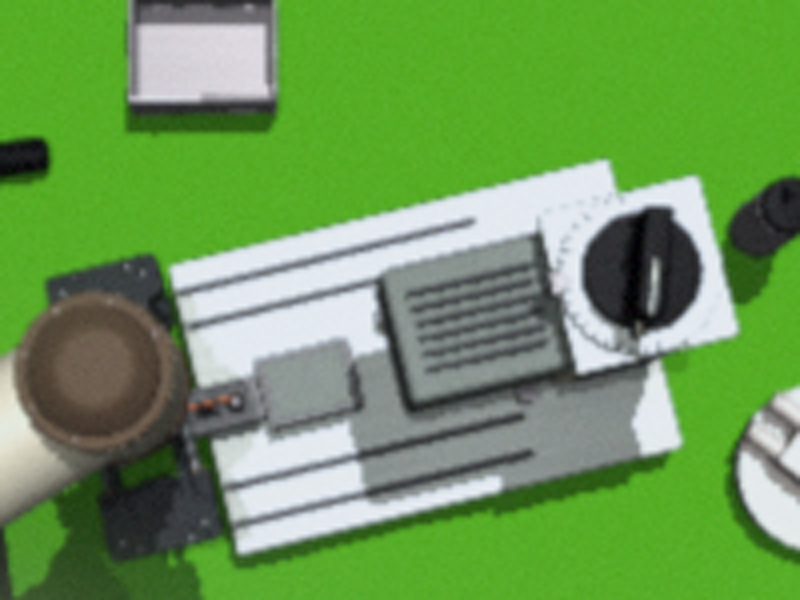

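Run:
```python
from h import *
t=np.load('b1.npz')
crop('top',t['p'],262,175,60,45,13,'pics/blk.png')
C=cloud('top',t['d']);l=(C[...,:2]-MO)@MR
m=(abs(l[...,0]+.085)<.06)&(abs(l[...,1])<.04)&(C[...,2]>.060)&(C[...,2]<.076)&(l[...,0]>-.118)
P=l[m];r=cv2.minAreaRect((P*1000).astype(np.float32));print(r,P.mean(0),C[m][:,2].mean())
q=np.array([(253,360),(345,340),(360,408),(270,432)])/4+[220,100]-.375
W=unproj('top',q[:,0],q[:,1],z=.068)[:,:2];L=(W-MO)@MR;print(L.round(4),L.mean(0))
```

```text
((-84.07661437988281, -0.3202476501464844), (67.36027526855469, 52.10283279418945), 0.10282038897275925) [-0.08441651 -0.00046633] 0.06862976630669354
[[-0.12    0.0242]
 [-0.0522  0.0225]
 [-0.0535 -0.0278]
 [-0.1204 -0.0292]] [-0.08652097 -0.00257145]
```

View pics/blk.png

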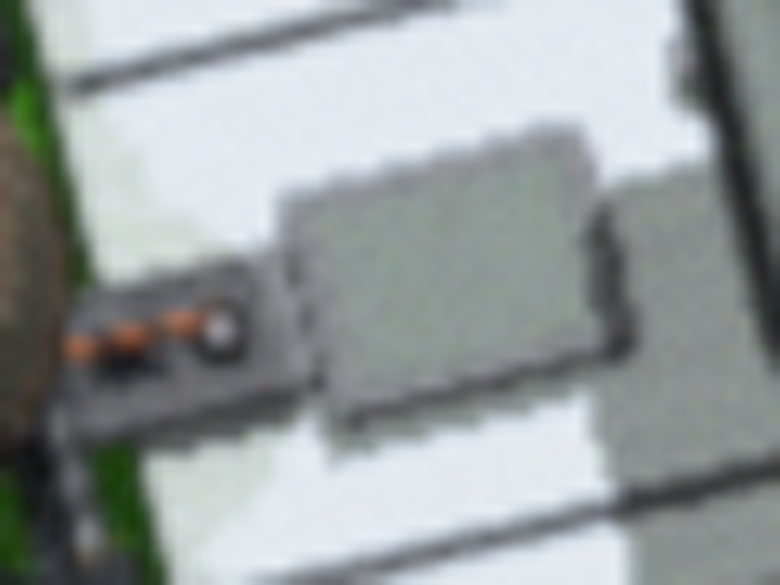

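Request:
move_arm --increments "-1 0 0.025 0 0 0 0; -1 0 0.045 0 0 0 0; -1 0 0.055 0 0 0 0; -1 0 0.058 0 0 0 0; -1 0 0.058 0 0 0 0; -1 0 0.058 0 0 0 0"

```text
time_s: 10.0
tcp_pos: [0.5033, 0.1074, 0.0477]
ee_rot: [[-0.215, 0.003, -0.977], [0.977, 0.001, -0.215], [0.0, -1.0, -0.003]]
wrist_force: [0.4, -0.7, 0.4]
gripper_width: 0.999
```

Run:
```python
from h import *
from station import sense,capture
s=sense();print(s['tcp_pos'],s['wrist_force'],s['moment'],s['gripper_width'])
print(MR.T@(s['tcp_pos'][:2]-MO),rel(s,[*mw(-.203,-.003),.046],102.3))
```

```text
[0.50328339 0.10738954 0.04770551] [ 0.36023078 -0.72391778  0.41846315] [ 0.05737856  0.1434753  -0.05179818] 0.9989414539252904
[-0.20281675 -0.0017916 ] (array([0.0002, 0.0017, 0.0012]), array([0.003 , 0.0022, 0.    ]))
```

Request:
move_arm --increments "1 0 0.001 0 0.002 0.002 0; 1 0 0.001 0 0.002 0.002 0; 1 0 0.001 0 0.002 0.002 0; 1 0 0.001 0 0.002 0.002 0; 1 0 0.001 0 0.002 0.002 0; 1 0 0.001 0 0.002 0.002 0; 1 0 0.001 0 0.002 0.002 0; 1 0 0.001 0 0.002 0.002 0"

```text
time_s: 10.8
tcp_pos: [0.5025, 0.1073, 0.0459]
ee_rot: [[-0.213, -0.001, -0.977], [0.977, -0.0, -0.213], [-0.0, -1.0, 0.001]]
wrist_force: [-0.2, -0.2, 0.1]
gripper_width: 0.386
```

Run:
```python
from h import *
from station import sense,capture
s=sense();print(s['tcp_pos'],s['wrist_force'],s['moment'],s['gripper_width']*87)
print(MR.T@(s['tcp_pos'][:2]-MO),rel(s,[*mw(-.203,-.003),.046],102.3))
p,d=capture('top');np.savez('b2.npz',p=p,d=d)
crop('top',p,262,175,60,45,13,'pics/blk2.png')
C=cloud('top',d);l=(C[...,:2]-MO)@MR
m=(abs(l[...,0]+.085)<.06)&(abs(l[...,1])<.04)&(C[...,2]>.060)&(C[...,2]<.076)&(l[...,0]>-.118)
P=l[m];r=cv2.minAreaRect((P*1000).astype(np.float32));print(r,P.mean(0),C[m][:,2].mean())
```

```text
[0.5025036  0.10727044 0.04591005] [-0.19799214 -0.19593685  0.11598109] [0.00645312 0.21279637 0.01100253] 33.552273459750914
[-0.2028665  -0.00257886] (array([ 0.0001, -0.0001,  0.0004]), array([-0.0007,  0.0003, -0.0003]))
((-84.09397888183594, -0.3110790252685547), (67.50355529785156, 51.846763610839844), 0.9842108488082886) [-0.08424161 -0.00044358] 0.06811971035884444
```

View pics/blk2.png

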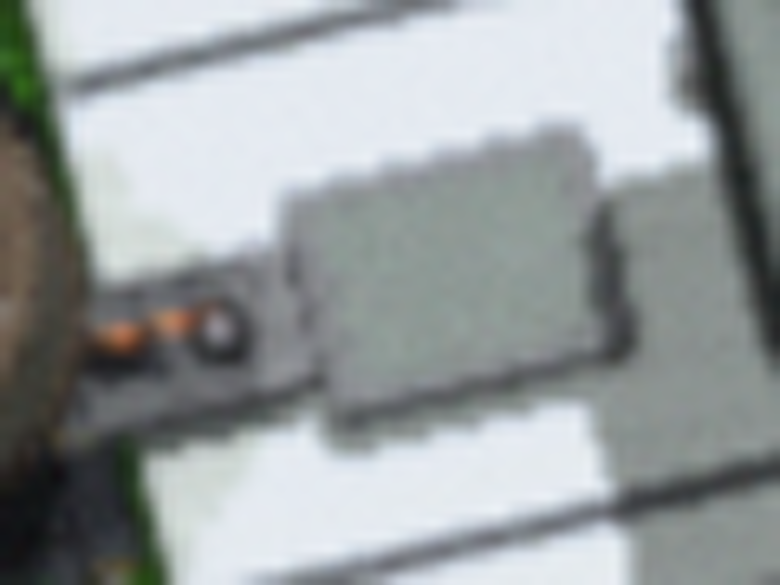

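Request:
move_arm --increments "1 0 0 0.0025 0 0 0; 1 -0.008 0 0.0025 0 0 0; 1 -0.02 0 0.0025 0 0 0; 1 -0.032 0 0.0025 0 0 0; 1 -0.044 0 0.0025 0 0 0; 1 -0.056 0 0.0025 0 0 0; 1 -0.066 0 0.0025 0 0 0; 1 -0.07 0 0.0025 0 0 0"

```text
time_s: 11.65
tcp_pos: [0.5152, 0.0371, 0.0459]
ee_rot: [[-0.212, -0.001, -0.977], [0.977, -0.0, -0.212], [-0.0, -1.0, 0.001]]
wrist_force: [-1.3, 0.3, -0.3]
gripper_width: 0.386
```

Run:
```python
from h import *
from station import sense,capture
p,d=capture('top');np.savez('b3.npz',p=p,d=d)
s=sense();print(s['tcp_pos'],s['wrist_force'],s['moment'],s['gripper_width']*87)
print(MR.T@(s['tcp_pos'][:2]-MO),rel(s,[*mw(-.133,-.0055),.046],102.3))
crop('top',p,262,155,80,60,10,'pics/b3t.png')
p,d=capture('side');crop('side',p,220,120,130,110,6,'pics/b3s.png')
```

```text
[0.51519523 0.03701736 0.04590091] [-0.29212497 -1.14957391 -0.67019038] [-0.15839531  0.05838902  0.03073416] 33.47841229838729
[-0.13152234 -0.00514461] (array([ 0.0015, -0.0001,  0.0004]), array([-0.0009, -0.0011, -0.0005]))
```

View pics/b3t.png

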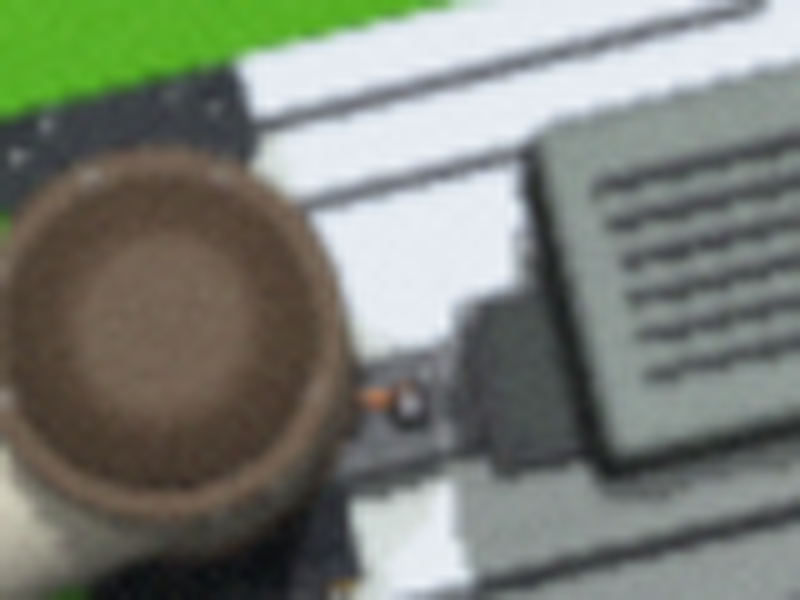

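View pics/b3s.png

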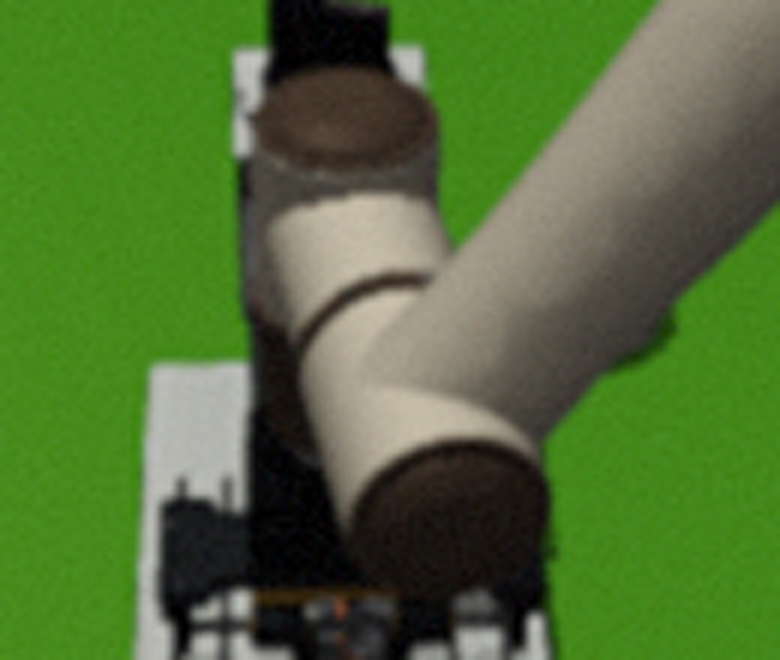

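Request:
move_arm --increments "1 -0.008 0 0 0 0 0; 1 -0.018 0 0 0 0 0; 1 -0.026 0 0 0 0 0; 1 -0.032 0 0 0 0 0; 1 -0.035 0 0 0 0 0; 1 -0.035 0 0 0 0 0"

```text
time_s: 12.35
tcp_pos: [0.5225, 0.0036, 0.0459]
ee_rot: [[-0.213, -0.001, -0.977], [0.977, -0.001, -0.213], [-0.0, -1.0, 0.001]]
wrist_force: [0.2, 0.3, -1.4]
gripper_width: 0.388
```

Request:
move_arm --increments "1 -0.002 0 0 0 0 0; 1 -0.004 0 0 0 0 0; 1 -0.005 0 0 0 0 0; 1 -0.005 0 0 0 0 0"

```text
time_s: 12.75
tcp_pos: [0.5236, -0.0008, 0.046]
ee_rot: [[-0.213, -0.001, -0.977], [0.977, -0.001, -0.213], [-0.0, -1.0, 0.001]]
wrist_force: [0.3, 0.1, -1.0]
gripper_width: 0.389
```

Run:
```python
from h import *
from station import sense,capture
s=sense();print(MR.T@s['wrist_force'][:2],s['moment'],MR.T@(s['tcp_pos'][:2]-MO))
```

```text
[0.00535995 0.27119821] [-0.05188934  0.1101519  -0.00302743] [-0.09281065 -0.00498593]
```

Request:
move_arm --increments "1 -0.001 0 0 0 0 0; 1 -0.002 0 0 0 0 0; 1 -0.002 0 0 0 0 0"

```text
time_s: 13.05
tcp_pos: [0.524, -0.0009, 0.0459]
ee_rot: [[-0.213, -0.0, -0.977], [0.977, 0.002, -0.213], [0.002, -1.0, -0.0]]
wrist_force: [-1.8, 7.7, 0.4]
gripper_width: 0.387
```

Run:
```python
from h import *
from station import sense,capture
s=sense();print(MR.T@s['wrist_force'][:2],s['moment'],MR.T@(s['tcp_pos'][:2]-MO))
```

```text
[-7.87295429 -0.11871086] [ 2.39213202  0.75979587 -0.12694067] [-0.09255931 -0.00463312]
```

Request:
move_arm --increments "1 0.001 0 0 0 0 0; 1 0.001 0 -0.001 0 0 0; 1 0.001 0 -0.002 0 0 0; 1 0.001 0 -0.002 0 0 0"

```text
time_s: 13.45
tcp_pos: [0.5242, -0.0008, 0.046]
ee_rot: [[-0.212, -0.004, -0.977], [0.977, -0.0, -0.212], [0.001, -1.0, 0.004]]
wrist_force: [-4.3, 5.8, 4.0]
gripper_width: 0.39
```

Run:
```python
from h import *
from station import sense,capture
s=sense();print(MR.T@s['wrist_force'][:2],s['moment'],MR.T@(s['tcp_pos'][:2]-MO))
```

```text
[-6.61625314 -2.98591086] [ 1.76190387  1.51967677 -0.1398862 ] [-0.09261402 -0.00444538]
```

Request:
move_arm --increments "1 0.001 0 0 0 0 0; 1 0.0015 0 0 0 0 0; 1 0.0015 0 0 0 0 0"

```text
time_s: 13.75
tcp_pos: [0.5256, -0.0, 0.0459]
ee_rot: [[-0.213, -0.0, -0.977], [0.977, -0.001, -0.213], [-0.001, -1.0, 0.001]]
wrist_force: [0.9, -0.1, -0.5]
gripper_width: 0.385
```

Run:
```python
from h import *
from station import sense,capture
s=sense();print(MR.T@s['wrist_force'][:2],s['moment'],MR.T@(s['tcp_pos'][:2]-MO),s['ee_rot'])
```

```text
[0.261841   0.90288166] [ 0.10426855  0.30371901 -0.03898704] [-0.09311876 -0.0029078 ] [[-2.13479767e-01 -4.65096189e-04 -9.76947375e-01]
 [ 9.76947310e-01 -6.99836543e-04 -2.13479420e-01]
 [-5.84415009e-04 -9.99999647e-01  6.03775413e-04]]
```

Request:
move_arm --increments "1 0 0 -0.001 0 0 0; 1 0 0 -0.0015 0 0 0; 1 0 0 -0.0015 0 0 0"

```text
time_s: 14.05
tcp_pos: [0.5271, 0.0004, 0.0459]
ee_rot: [[-0.213, -0.0, -0.977], [0.977, -0.001, -0.213], [-0.0, -1.0, 0.001]]
wrist_force: [-0.4, 0.0, -0.5]
gripper_width: 0.387
```

Run:
```python
from h import *
from station import sense,capture
s=sense();print(MR.T@s['wrist_force'][:2],s['moment'],MR.T@(s['tcp_pos'][:2]-MO))
```

```text
[-0.1290069  -0.36189405] [-0.07559143  0.18113552 -0.05169082] [-0.09320617 -0.0013095 ]
```

Request:
move_arm --increments "1 0 0 -0.001 0 0 0; 1 0 0 -0.0015 0 0 0; 1 0 0 -0.0015 0 0 0"

```text
time_s: 14.35
tcp_pos: [0.5279, 0.0007, 0.0459]
ee_rot: [[-0.213, -0.002, -0.977], [0.977, -0.001, -0.213], [-0.0, -1.0, 0.002]]
wrist_force: [-0.9, -0.5, 0.6]
gripper_width: 0.386
```

Run:
```python
from h import *
from station import sense,capture
s=sense();print(MR.T@s['wrist_force'][:2],s['moment'],MR.T@(s['tcp_pos'][:2]-MO))
```

```text
[ 0.26803682 -0.98847037] [-0.1957702   0.70278004 -0.18547474] [-0.09332489 -0.00047701]
```

Request:
move_arm --increments "1 0 0 -0.0005 0 0 0; 1 0 0 -0.001 0 0 0; 1 0 0 -0.001 0 0 0"

```text
time_s: 14.65
tcp_pos: [0.528, 0.0007, 0.046]
ee_rot: [[-0.213, -0.003, -0.977], [0.977, -0.001, -0.213], [-0.0, -1.0, 0.004]]
wrist_force: [-5.7, -0.9, 5.3]
gripper_width: 0.379
```

Run:
```python
from h import *
from station import sense,capture
s=sense();print(MR.T@s['wrist_force'][:2],s['moment'],MR.T@(s['tcp_pos'][:2]-MO))
```

```text
[-0.28844984 -5.77607359] [-0.12978731  1.623036   -0.22712109] [-0.0933203  -0.00036461]
```

Request:
move_arm --increments "1 -0.001 0 0 0 0 0; 1 -0.002 0 0 0 0 0; 1 -0.002 0 0 0 0 0; 1 -0.002 0 0 0 0 0"

```text
time_s: 15.05
tcp_pos: [0.5284, 0.0001, 0.0459]
ee_rot: [[-0.212, -0.003, -0.977], [0.977, 0.001, -0.212], [0.001, -1.0, 0.003]]
wrist_force: [-6.4, 5.2, 5.3]
gripper_width: 0.383
```

Run:
```python
from h import *
from station import sense,capture
s=sense();print(MR.T@s['wrist_force'][:2],s['moment'],MR.T@(s['tcp_pos'][:2]-MO))
```

```text
[-6.48080755 -5.15722553] [ 1.64620667  2.07608544 -0.34781984] [-0.09266238 -0.00015356]
```

Request:
move_arm --increments "1 0 0 0 0 -0.006 0; 1 0 0 0 0 -0.012 0; 1 0 0 0 0 -0.012 0"

```text
time_s: 15.35
tcp_pos: [0.5282, 0.0, 0.0459]
ee_rot: [[-0.222, -0.003, -0.975], [0.975, 0.001, -0.222], [0.002, -1.0, 0.003]]
wrist_force: [-6.7, 4.1, 4.6]
gripper_width: 0.389
```

Run:
```python
from h import *
from station import sense,capture
s=sense();print(MR.T@s['wrist_force'][:2],s['moment'],MR.T@(s['tcp_pos'][:2]-MO),np.degrees(np.arctan2(s['ee_rot'][1][0],s['ee_rot'][0][0])))
p,d=capture('top');np.savez('b4.npz',p=p,d=d)
crop('top',p,262,155,80,60,10,'pics/b4t.png')
```

```text
[-5.47591383 -5.67314243] [ 1.54770477  2.14700017 -0.79910633] [-0.09259395 -0.00034163] 102.80694439330848
```

View pics/b4t.png

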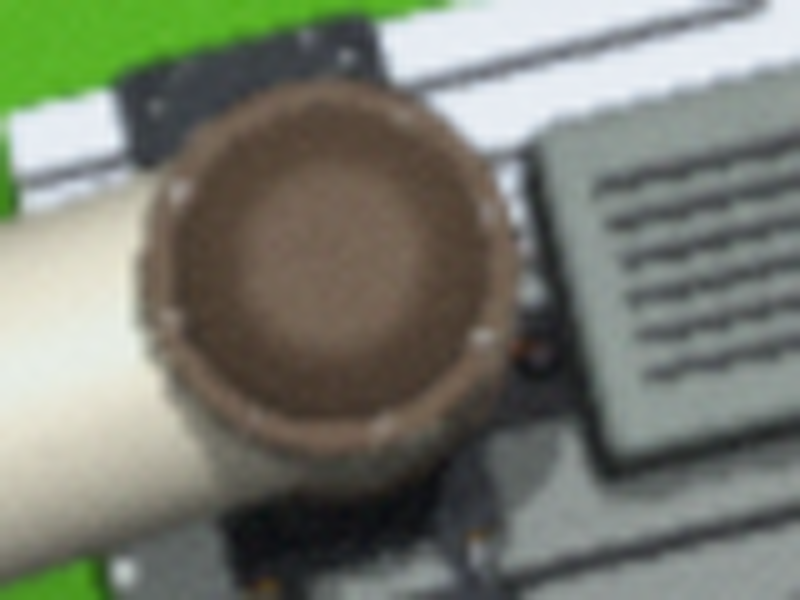

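Request:
move_arm --increments "-1 0 0 0 0 0 0; -1 0 0 0 0 0 0; -1 0 0 0 0 0 0; -1 0 0 0 0 0 0; -1 0 0 0 0 0 0; -1 0 -0.02 0 0 0 0; -1 0 -0.05 0 0 0 0; -1 0 -0.08 0 0 0 0"

```text
time_s: 16.2
tcp_pos: [0.5296, -0.001, 0.1265]
ee_rot: [[-0.225, -0.002, -0.974], [0.974, -0.001, -0.225], [-0.001, -1.0, 0.002]]
wrist_force: [-0.1, -0.3, 0.5]
gripper_width: 0.976
```

Request:
move_arm --increments "-1 0.03 -0.03 0 0 0 0; -1 0.06 -0.07 0 0 0 0; -1 0.1 -0.1 0 0 0 0; -1 0.14 -0.12 0 0 0 0; -1 0.16 -0.12 0 0 0 0; -1 0.16 -0.12 0 0 0 0"

```text
time_s: 16.8
tcp_pos: [0.4937, 0.1574, 0.2468]
ee_rot: [[-0.228, 0.001, -0.974], [0.974, 0.001, -0.228], [0.001, -1.0, -0.002]]
wrist_force: [0.8, 0.4, -1.4]
gripper_width: 1.0
```

Run:
```python
from h import *
from station import sense,capture
s=sense();print(s['tcp_pos'],s['joints'])
p,d=capture('top');np.savez('c0.npz',p=p,d=d)
crop('top',p,255,155,80,60,10,'pics/c0t.png')
p,d=capture('side');np.savez('c1.npz',p=p,d=d);crop('side',p,225,120,110,100,6,'pics/c0s.png')
```

```text
[0.49371669 0.15738263 0.24677364] [ 3.56330547e+01  1.05324377e+01 -1.21573258e+01 -1.61579330e-02
 -6.72040732e+01 -2.24196102e+01]
```

View pics/c0t.png

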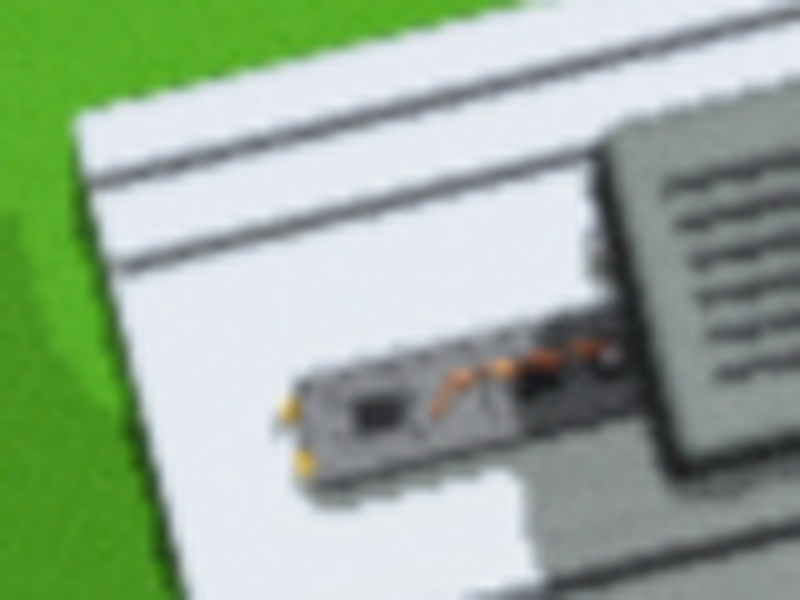

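View pics/c0s.png

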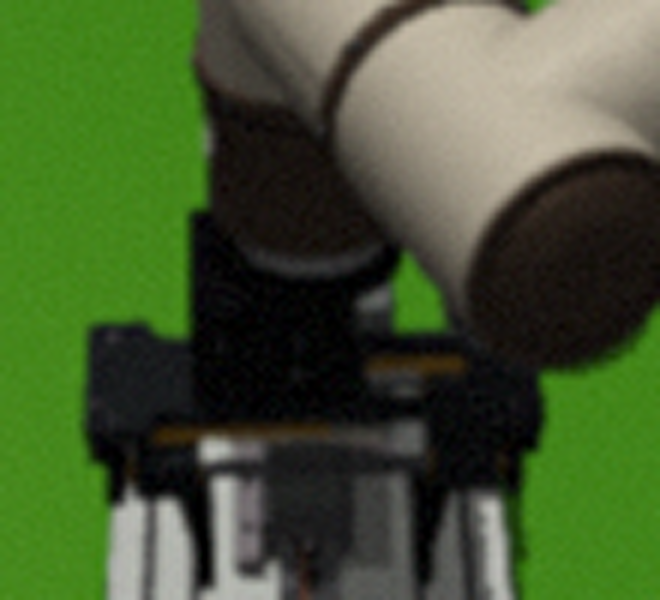

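Run:
```python
from h import *
q=np.array([(298,382),(318,485)])/10+[255,155]-.45
W=unproj('top',q[:,0],q[:,1],z=.062)[:,:2];print((W-MO)@MR)
q=np.array([(78,118)])/10+[255,155]-.45
print((unproj('top',q[:,0],q[:,1],z=.04)[:,:2]-MO)@MR)
t=np.load('c0.npz');C=cloud('top',t['d']);l=(C[...,:2]-MO)@MR
m=(abs(l[...,0]+.08)<.05)&(abs(l[...,1])<.03)&(C[...,2]>.056)&(C[...,2]<.072);P=l[m]
print(P[:,0].min(),cv2.minAreaRect((P*1000).astype(np.float32)),cv2.fitLine((P*1000).astype(np.float32),cv2.DIST_L2,0,.01,.01).ravel())
from station import sense
k=mw(.125,0)
s=sense();print(k,rel(s,[*mw(0.05,-.0),.40],150),rel(s,[*k,.40],173))
```

```text
[[-0.11796394  0.01500421]
 [-0.11942324 -0.01540726]]
[[-0.16242067  0.10869437]]
-0.12329514688308149 ((-76.69226837158203, 1.4497337341308594), (93.09259796142578, 34.6174201965332), 0.36960119009017944) [ 9.9986356e-01 -1.6517160e-02 -7.5234756e+01  1.1201810e+00]
[ 0.5748688 -0.2125207] (array([-0.3015, -0.1542,  0.0031]), array([-0.0014, -0.8193, -0.    ])) (array([-0.3765, -0.1542,  0.0041]), array([-1.4000e-03, -1.2207e+00,  3.0000e-04]))
```

Request:
move_arm --increments "0 0 -0.045 0 0 -0.1 0; 0 -0.02 -0.09 0 0 -0.22 0; 0 -0.06 -0.125 0 0 -0.36 0; 0 -0.105 -0.154 0.001 0 -0.5 0; 0 -0.15 -0.154 0.002 0 -0.64 0; 0 -0.195 -0.154 0.002 0 -0.78 0; 0 -0.24 -0.154 0.003 0 -0.92 0; 0 -0.285 -0.154 0.003 0 -1.06 0"

```text
time_s: 17.7
tcp_pos: [0.5536, -0.1201, 0.3995]
ee_rot: [[-0.952, -0.002, -0.305], [0.305, -0.001, -0.952], [0.001, -1.0, 0.001]]
wrist_force: [1.4, 0.4, 0.6]
gripper_width: 0.506
```

Run:
```python
from h import *
from station import sense
s=sense();print(s['tcp_pos'],s['joints'],s['gripper_width']);print(rel(s,[*mw(.125,0),.37],173.3))
```

```text
[ 0.5535666  -0.1200932   0.39946627] [ 4.15904796e+00  1.24886793e+01  1.16368320e+01  2.32901751e-02
 -8.92440801e+01  6.81049766e+01] 0.5056051817148048
(array([-0.0485,  0.0295,  0.0815]), array([-0.0009, -0.1926,  0.0015]))
```

Request:
move_arm --increments "0 -0.022 0 0.038 0 -0.1 0; 0 -0.04 0.01 0.07 0 -0.19 0; 0 -0.048 0.02 0.081 0 -0.192 0; 0 -0.048 0.03 0.081 0 -0.192 0; 0 -0.048 0.03 0.081 0 -0.192 0; 0 -0.048 0.03 0.081 0 -0.192 0"

```text
time_s: 18.3
tcp_pos: [0.5744, -0.2081, 0.3702]
ee_rot: [[-0.993, -0.001, -0.12], [0.12, -0.001, -0.993], [0.001, -1.0, 0.001]]
wrist_force: [0.1, -0.1, 0.2]
gripper_width: 0.502
```

Run:
```python
from h import *
from station import sense,capture
p,d=capture('side');crop('side',p,225,60,110,150,4,'pics/d0.png')
s=sense();print(s['tcp_pos'],s['joints'],s['gripper_width']);print(rel(s,[*mw(.125,0),.28],173.3))
print(rel(s,[*(mw(.125,0)+MR@[-.0005,.0014]),.28],173.1))
```

```text
[ 0.57463306 -0.20789681  0.37084116] [-4.70799125e+00  1.73444151e+01  1.42687734e+01  4.32410539e-02
 -8.68955923e+01  8.78163397e+01] 0.5019862453373279
(array([-0.0007,  0.0908,  0.0045]), array([-0.0007, -0.0033, -0.0005]))
(array([-0.0019,  0.0908,  0.0036]), array([-0.0007,  0.0002, -0.0005]))
```

View pics/d0.png

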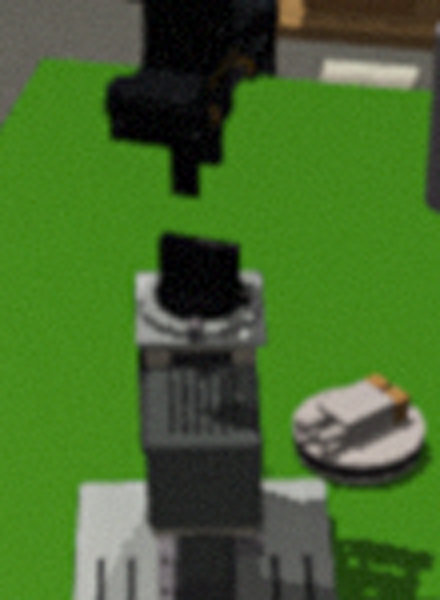

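Run:
```python
from h import *
from station import capture
p,d=capture('side');crop('side',p,245,170,70,60,11,'pics/d1.png');np.savez('d1.npz',p=p,d=d)
# expected positions of features
def W(x,y,z): return [*mw(x,y),z]
for nm,P in [('fence end face lo',W(-.025,.026,.04)),('fence end face top',W(-.025,.026,.054)),('blk rear L top',W(-.01,.026,.068)),('blk rear R top',W(-.01,-.026,.068)),('tail L top',W(-.12,.017,.062)),('tail R top',W(-.12,-.017,.062))]:
    print(nm,((proj('side',P)-[245,170]+.45)*11).round(0))
```

```text
fence end face lo [265. 511.]
fence end face top [264. 476.]
blk rear L top [263. 407.]
blk rear R top [438. 404.]
tail L top [297. 675.]
tail R top [418. 673.]
```

View pics/d1.png

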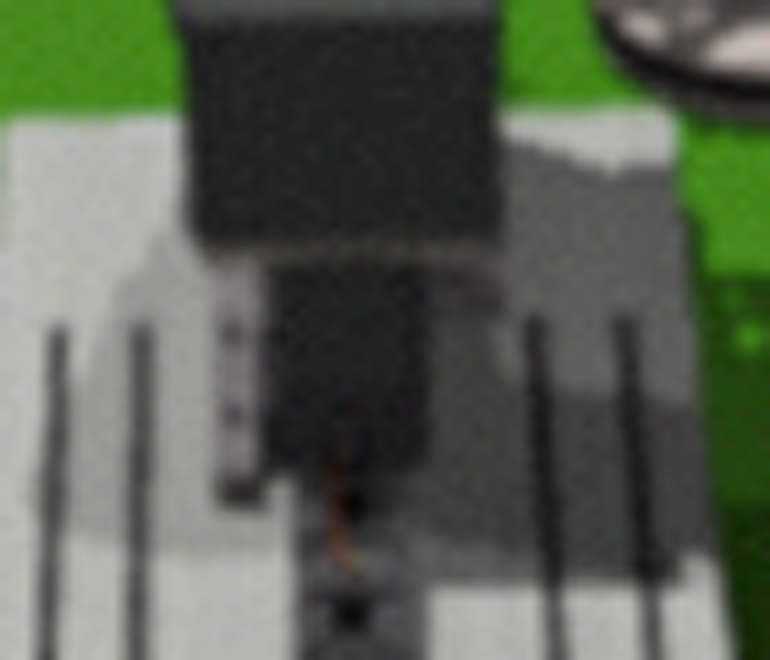

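The side view shows the block flush against the fence (edge at column ~268) and running up to the end stop bar (~(465,290)). Now for the knob.

Request:
move_arm --increments "0 -0.001 0.03 0.004 0 0 0; 0 -0.001 0.06 0.004 0 0 0; 0 -0.001 0.08 0.004 0 0 0; 0 -0.001 0.09 0.004 0 0 0; 0 -0.001 0.09 0.004 0 0 0; 0 -0.001 0.09 0.004 0 0 0"

```text
time_s: 19.0
tcp_pos: [0.5759, -0.2127, 0.2817]
ee_rot: [[-0.993, 0.002, -0.12], [0.12, -0.001, -0.993], [-0.002, -1.0, 0.001]]
wrist_force: [-0.4, 0.2, 0.6]
gripper_width: 0.498
```

Run:
```python
from h import *
from station import sense,capture
s=sense();print(s['tcp_pos'],s['wrist_force'],s['gripper_width']);print(rel(s,[*mw(.125,0),.28],173.3))
```

```text
[ 0.57591126 -0.21272536  0.28170185] [-0.35456401  0.21710572  0.63396563] 0.49791667206850576
(array([ 0.0011,  0.0017, -0.0001]), array([-0.0012, -0.0035, -0.0022]))
```

Request:
move_arm --increments "1 0.0005 0 0 0 0 0; 1 0.0005 0 0 0 0 0; 1 0.0005 0 0 0 0 0; 1 0.0005 0 0 0 0 0; 1 0.0005 0 0 0 0 0; 1 0.0005 0 0 0 0 0"

```text
time_s: 19.6
tcp_pos: [0.5747, -0.2133, 0.2804]
ee_rot: [[-0.993, -0.0, -0.121], [0.121, -0.001, -0.993], [0.0, -1.0, 0.001]]
wrist_force: [-0.3, -2.8, 1.0]
gripper_width: 0.205
```

Run:
```python
from h import *
from station import sense,capture
s=sense();print(s['tcp_pos'],s['wrist_force'],s['moment'],s['gripper_width']*87,np.degrees(np.arctan2(s['ee_rot'][1][0],s['ee_rot'][0][0])))
```

```text
[ 0.57467364 -0.21328857  0.28043411] [-0.26584967 -2.81376691  0.97917525] [-0.57960664  0.21298399  0.0209761 ] 17.798089101639754 173.040656046309
```

Request:
move_arm --increments "1 0 0 0 0 0.08 0; 1 0 0 0 0 0.2 0; 1 0 0 0 0 0.32 0; 1 0 0 0 0 0.44 0; 1 0 0 0 0 0.54 0; 1 0 0 0 0 0.6 0; 1 0 0 0 0 0.6 0"

```text
time_s: 20.3
tcp_pos: [0.5747, -0.2133, 0.2804]
ee_rot: [[-0.751, -0.0, -0.661], [0.661, -0.001, -0.751], [-0.001, -1.0, 0.001]]
wrist_force: [0.2, -2.0, 1.8]
gripper_width: 0.205
```

Run:
```python
from h import *
from station import sense,capture
s=sense();print(s['tcp_pos'],MR.T@(s['tcp_pos'][:2]-MO),s['wrist_force'],s['moment'],s['gripper_width']*87,np.degrees(np.arctan2(s['ee_rot'][1][0],s['ee_rot'][0][0])))
```

```text
[ 0.57465848 -0.2132663   0.28041718] [ 0.12568369 -0.00036432] [ 0.22791775 -2.01447461  1.83079817] [-0.57242724  0.20625614 -0.12904182] 17.854380625181825 138.6506762652609
```

Request:
move_arm --increments "1 0 0 0 0 0.12 0; 1 0 0 0 0 0.25 0; 1 0 0 0 0 0.38 0; 1 0 0 0 0 0.51 0; 1 0 0 0 0 0.62 0; 1 0 0 0 0 0.7 0; 1 0 0 0 0 0.755 0; 1 0 0 0 0 0.755 0"

```text
time_s: 21.1
tcp_pos: [0.5747, -0.2132, 0.2804]
ee_rot: [[-0.095, 0.0, -0.995], [0.995, -0.001, -0.095], [-0.001, -1.0, 0.0]]
wrist_force: [0.2, -2.3, 2.1]
gripper_width: 0.203
```

Request:
move_arm --increments "1 0 0 0 0 0 0; 0 0 0 0 0 0 0; 0 0 0 0 0 0 0; 0 0 0 0 0 0 0; 0 0 -0.03 0 0 0 0; 0 0 -0.07 0 0 0 0; 0 0 -0.1 0 0 0 0"

```text
time_s: 21.8
tcp_pos: [0.5749, -0.2127, 0.3822]
ee_rot: [[-0.095, 0.001, -0.995], [0.995, -0.001, -0.095], [-0.001, -1.0, -0.001]]
wrist_force: [0.3, -0.5, -0.6]
gripper_width: 0.493
```

Run:
```python
from h import *
from station import sense,capture
s=sense();print(s['tcp_pos'],s['wrist_force'],np.degrees(np.arctan2(s['ee_rot'][1][0],s['ee_rot'][0][0])))
print(rel(s,[*mw(.02,-.25),.42],95))
p,d=capture('side');crop('side',p,245,110,60,45,13,'pics/e1.png');np.savez('e1.npz',p=p,d=d)
```

```text
[ 0.57490451 -0.21266173  0.38223273] [ 0.25689026 -0.47145468 -0.56628413] 95.46015927934856
(array([ 0.0746, -0.0381,  0.2607]), array([ 0.0009,  0.008 , -0.001 ]))
```

View pics/e1.png

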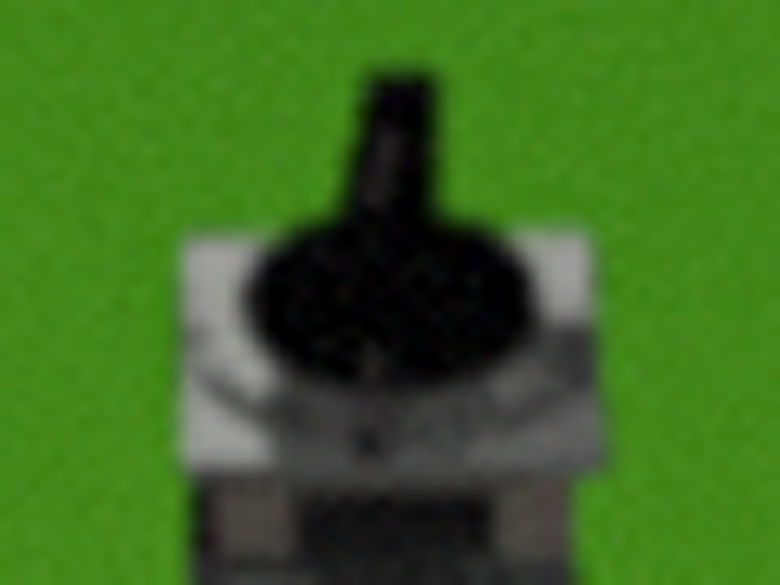

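Request:
move_arm --increments "0 0.04 0 0 0 0 0; 0 0.085 0 0 0 0 0; 0 0.13 0 0 0 0 0; 0 0.175 0 0 0 0 0; 0 0.22 0 0 0 0 0; 0 0.265 0 0 0 0 0; 0 0.31 0 0 0 0 0"

```text
time_s: 22.55
tcp_pos: [0.5447, 0.0979, 0.3798]
ee_rot: [[-0.095, -0.001, -0.995], [0.995, 0.0, -0.095], [0.0, -1.0, 0.001]]
wrist_force: [1.7, 0.7, 0.3]
gripper_width: 0.497
```

Run:
```python
from h import *
from station import sense,capture
s=sense();print(s['tcp_pos'],s['time_s'])
p,d=capture('top');crop('top',p,350,135,60,45,13,'pics/f1.png');np.savez('f1.npz',p=p,d=d)
crop('top',p,220,100,200,150,4,'pics/f2.png')
C=cloud('top',d);k=mw(.125,0);l=(C[...,:2]-k)@MR;z=C[...,2]
m=(z>.30)&(z<.33)&(np.hypot(l[...,0],l[...,1])<.05);P=l[m];print(m.sum(),P.mean(0),cv2.minAreaRect((P*1000).astype(np.float32)),cv2.fitLine((P*1000).astype(np.float32),cv2.DIST_L2,0,.01,.01).ravel())
```

```text
[0.54471782 0.09788499 0.37975636] 22.55
221 [-0.00136668  0.00059201] ((-0.22287750244140625, 0.9290847778320312), (18.773117065429688, 66.29841613769531), 82.30538177490234) [ 0.9916388  -0.12904462 -1.366681    0.5920098 ]
```

View pics/f1.png

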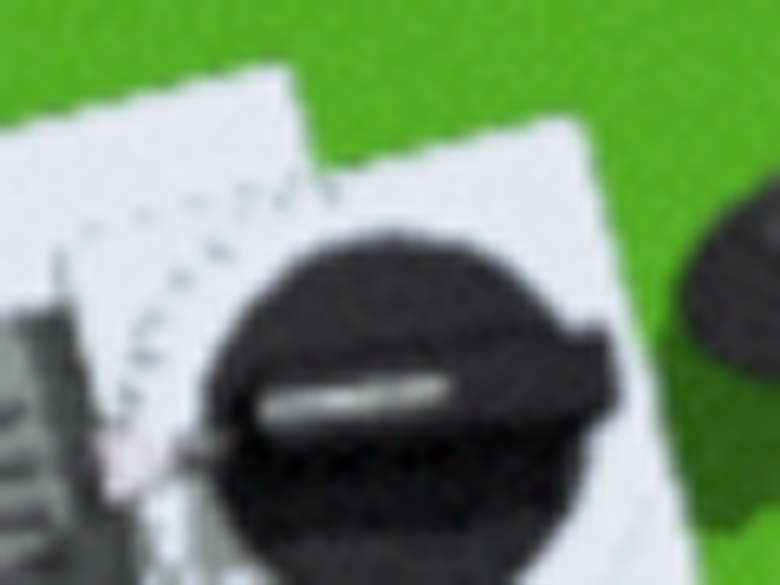

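View pics/f2.png

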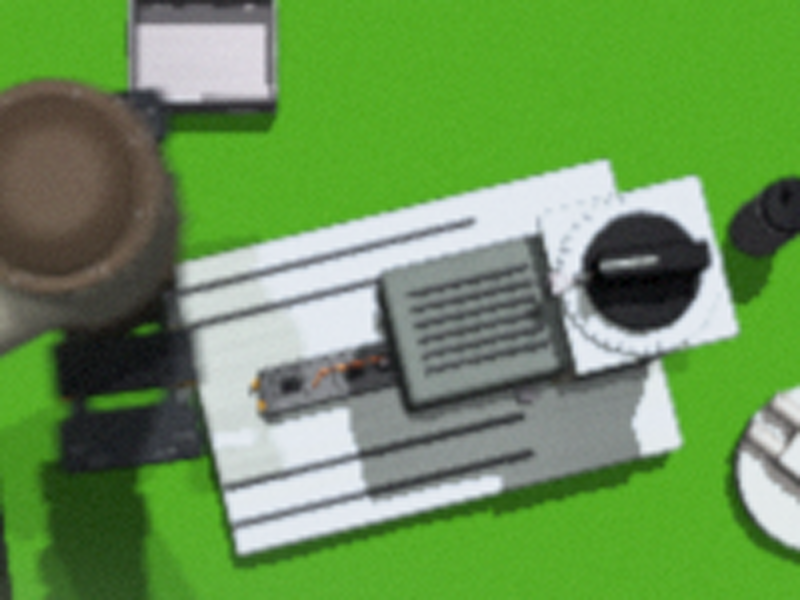

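Run:
```python
from h import *
k=mw(.125,0)
kc=k+MR@[-.0002,.0009]
def a(n,u,v,z,c=kc):
    l=MR.T@(unproj(n,u,v,z=z)[:2]-c);return l.round(4),np.hypot(*l).round(4),np.degrees(np.arctan2(l[1],-l[0])).round(2)
for c in(k,kc):
  print(a('top',350+130/13-.46,135+460/13-.46,.27,c),a('top',350+205/13-.46,135+447/13-.46,.27,c), a('side',245+370/13-.46,110+440/13-.46,.262,c),a('side',245+372/13-.46,110+362/13-.46,.27,c))
# rider centroid in depth, several frames
for f in('top0','f1'):
  t=np.load(f+'.npz');C=cloud('top',t['d']);l=(C[...,:2]-kc)@MR;z=C[...,2]
  m=(z>.262)&(abs(np.arctan2(l[...,1],-l[...,0])-.12)<.3)&(np.hypot(l[...,0],l[...,1])>.044)&(np.hypot(l[...,0],l[...,1])<.062)
  P=l[m];an=np.degrees(np.arctan2(P[:,1],-P[:,0]));print(f,m.sum(),an.mean(),an.min(),an.max())
  print(cv2.fitLine((P*1000).astype(np.float32),cv2.DIST_L2,0,.01,.01).ravel())
t=np.load('f1.npz');crop('top',t['p'],352,160,24,18,33,'pics/g1.png')
t=np.load('top0.npz');crop('top',t['p'],352,160,24,18,33,'pics/g0.png')
```

```text
(array([-0.0509,  0.0055]), np.float64(0.0512), np.float64(6.21)) (array([-0.0366,  0.0046]), np.float64(0.0369), np.float64(7.1)) (array([-0.0574,  0.0075]), np.float64(0.0579), np.float64(7.4)) (array([-0.0353,  0.0066]), np.float64(0.0359), np.float64(10.57))
(array([-0.0507,  0.0046]), np.float64(0.0509), np.float64(5.23)) (array([-0.0364,  0.0037]), np.float64(0.0366), np.float64(5.74)) (array([-0.0572,  0.0066]), np.float64(0.0576), np.float64(6.54)) (array([-0.0351,  0.0057]), np.float64(0.0355), np.float64(9.21))
top0 31 5.280693683014198 -8.38730355034894 12.64820450535175
[  0.8654911  -0.5009243 -51.383713    4.8061013]
f1 28 6.104027598660784 -1.401745042979201 13.846949667186395
[ 9.9998200e-01 -6.0033835e-03 -5.1919430e+01  5.5361571e+00]
```

View pics/g1.png

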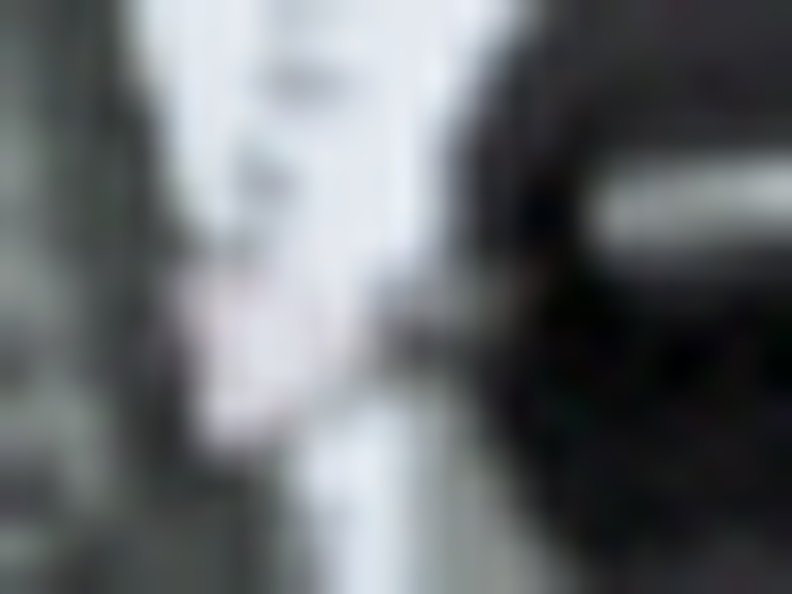

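View pics/g0.png

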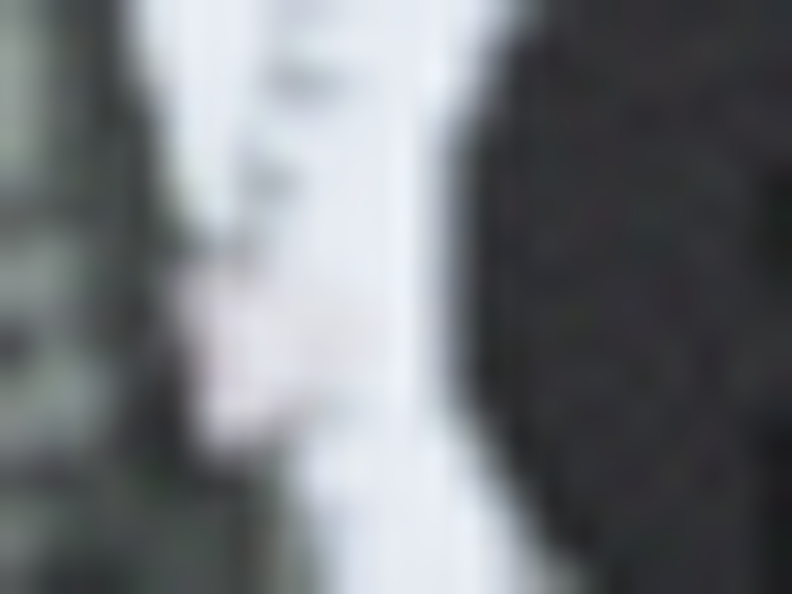

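Run:
```python
from h import *
k=mw(.125,0);kc=k+MR@[-.0002,.0009]
def a(x,y,c,z=.27):
    l=MR.T@(unproj('top',352+x/33-.485,160+y/33-.485,z=z)[:2]-c);return (l*1000).round(1),np.degrees(np.arctan2(l[1],-l[0])).round(2)
for nm,x,y in [('rider tip',375,335),('rider body',255,350),('rider L edge',192,355),('ptr skirt white',500,290),('ptr',440,315),('ptr dark tip',405,335)]: print(nm,a(x,y,k),a(x,y,kc))
# predicted pixel of pointer tip for knob angle th & z .27
for deg in(3,5,7,9):
    t=np.radians(deg)
    for rr in(.037,.045,.055):
        P=[*(kc+MR@[-rr*np.cos(t),rr*np.sin(t)]),.27];print(deg,rr,((proj('top',P)-[352,160]+.485)*33).round(0),end=' ')
    print()
```

```text
rider tip (array([-42.8,   4.2]), np.float64(5.6)) (array([-42.6,   3.3]), np.float64(4.43))
rider body (array([-51.8,   5.2]), np.float64(5.78)) (array([-51.6,   4.3]), np.float64(4.81))
rider L edge (array([-56.4,   6. ]), np.float64(6.07)) (array([-56.2,   5.1]), np.float64(5.19))
ptr skirt white (array([-33. ,   5.3]), np.float64(9.05)) (array([-32.8,   4.4]), np.float64(7.56))
ptr (array([-37.8,   4.5]), np.float64(6.79)) (array([-37.6,   3.6]), np.float64(5.47))
ptr dark tip (array([-40.7,   3.7]), np.float64(5.15)) (array([-40.5,   2.8]), np.float64(3.91))
3 0.037 [453. 335.] 3 0.045 [348. 355.] 3 0.055 [216. 380.] 
5 0.037 [450. 318.] 5 0.045 [344. 334.] 5 0.055 [211. 354.] 
7 0.037 [448. 301.] 7 0.045 [341. 313.] 7 0.055 [208. 329.] 
9 0.037 [446. 283.] 9 0.045 [339. 293.] 9 0.055 [205. 304.]
```

Run:
```python
from h import *
from station import capture
A=[capture('top') for _ in range(10)]
p=np.mean([a[0].astype(float) for a in A],0);d=np.median([a[1] for a in A],0)
np.savez('avg.npz',p=p,d=d)
k=mw(.125,0)
# rectify plane z=.27 around knob, marker frame: image right=marker +x, up=+y, 8px/mm? use 6
s=6;n=65
xs=np.arange(-n,n+1/s,1/s);X,Y=np.meshgrid(xs,xs[::-1])
for z,nm in((.27,'27'),(.312,'312')):
  W=np.stack([X,Y],-1)/1000@MR.T+k;P=np.concatenate([W,np.full(W.shape[:2]+(1,),z)],-1)
  q=proj('top',P).astype(np.float32)
  im=cv2.remap(p.astype(np.float32),q[...,0],q[...,1],cv2.INTER_CUBIC).clip(0,255).astype(np.uint8)[:,:,::-1]
  np.save('rect%s.npy'%nm,im)
  o=im[180:600,0:560].copy() if nm=='27' else im[100:700,0:780].copy()
  cv2.imwrite(f'pics/r{nm}.png',o)
C=cloud('top',d);l=(C[...,:2]-k)@MR;z=C[...,2]
m=(z>.30)&(z<.33)&(np.hypot(l[...,0],l[...,1])<.05);P=l[m];r=cv2.minAreaRect((P*1000).astype(np.float32));print(r)
m=(z>.2545)&(z<.2615)&(np.abs(l)<.07).all(-1);print('cap',cv2.minAreaRect((l[m]*1000).astype(np.float32)))
rr=np.hypot(l[...,0],l[...,1]);m=(z>.2655)&(rr>.043)&(rr<.062);P=l[m]
print(np.c_[P*1000,z[m]*1000].round(1).tolist())
```

```text
((-0.11308479309082031, 1.0298995971679688), (18.029762268066406, 65.70980072021484), 82.85318756103516)
cap ((-3.4839248657226562, 0.816986083984375), (107.02425384521484, 100.88197326660156), 0.9002770781517029)
[[-47.6, 12.6, 267.6], [-55.5, 11.9, 268.2], [-53.0, 11.3, 267.5], [-50.7, 10.7, 268.2], [-48.2, 10.2, 267.5], [-46.1, 9.4, 268.9], [-56.0, 9.6, 267.2], [-53.9, 8.8, 269.0], [-51.4, 8.2, 268.6], [-48.9, 7.7, 267.8], [-46.8, 6.9, 269.7], [-44.3, 6.4, 268.9], [-56.7, 7.1, 267.7], [-54.5, 6.4, 268.9], [-51.8, 5.9, 267.4], [-49.5, 5.3, 267.7], [-47.0, 4.8, 267.2], [-45.0, 4.0, 269.2], [-59.3, 5.5, 265.6], [-57.1, 4.8, 266.5], [-54.6, 4.3, 266.2], [-52.7, 3.4, 269.0], [-50.2, 2.9, 268.1], [-47.5, 2.5, 266.2], [-55.7, 1.6, 268.7], [-53.0, 1.2, 267.1], [-50.4, 0.7, 265.8], [-48.2, 0.0, 267.0]]
```

View pics/r27.png

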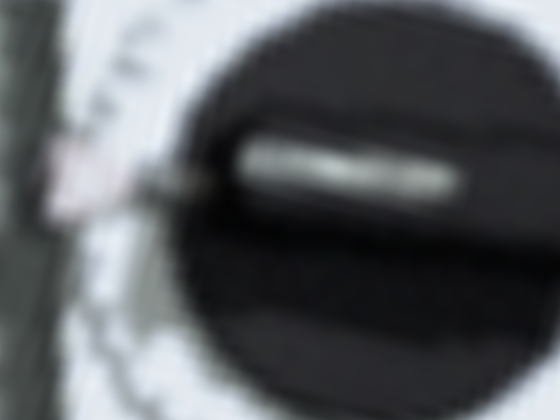

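View pics/r312.png

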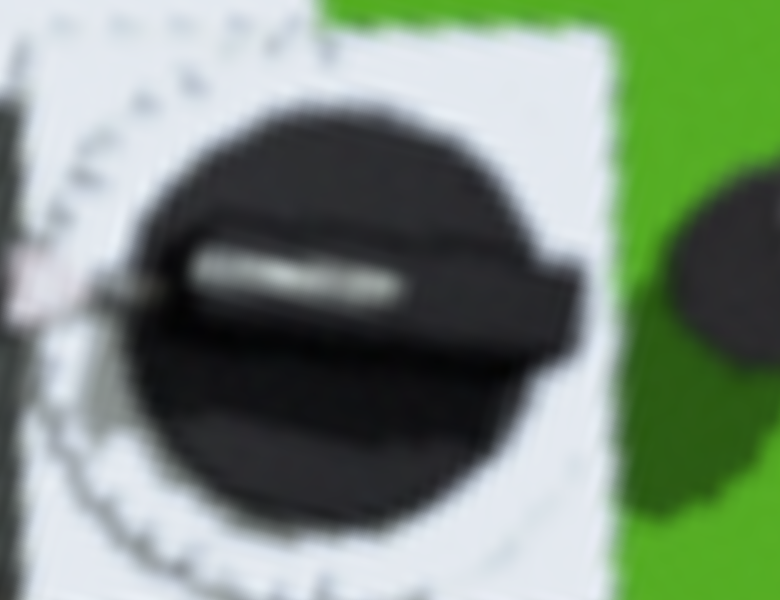

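Both cameras agree that the pointer (about 7.3°) is roughly 2° past the rider (about 5°). I'll regrip and turn it back 2°.

Request:
move_arm --increments "0 -0.045 0 0 0 0 0; 0 -0.09 0 0 0 0 0; 0 -0.135 0 0 0 0 0; 0 -0.18 0 0 0 0 0; 0 -0.225 0 0 0 0 0; 0 -0.27 0 0 0 0 0; 0 -0.31 0 0 0 0 0; 0 -0.31 0 0 0 0 0"

```text
time_s: 23.9
tcp_pos: [0.5743, -0.2176, 0.3788]
ee_rot: [[-0.088, -0.002, -0.996], [0.996, -0.001, -0.088], [-0.001, -1.0, 0.002]]
wrist_force: [0.6, -0.7, -0.2]
gripper_width: 0.502
```

Run:
```python
from h import *
from station import sense
s=sense();print(s['tcp_pos']);print(rel(s,[.5747,-.2132,.2804],95.46))
```

```text
[ 0.57425628 -0.21762433  0.37884992]
(array([ 0.0044,  0.0984, -0.0011]), array([-0.0024, -0.0076, -0.0007]))
```

Request:
move_arm --increments "0 0 0 0 0 0 0; 0 0 0 0 0 0 0; 0 0 0.04 0 0 0 0; 0 0 0.08 0 0 0 0; 0 0 0.1 0 0 0 0; 0 0 0.1 0 0 0 0; 0 0 0.1 0 0 0 0"

```text
time_s: 24.6
tcp_pos: [0.5753, -0.2122, 0.2814]
ee_rot: [[-0.096, 0.001, -0.995], [0.995, -0.001, -0.096], [-0.002, -1.0, -0.001]]
wrist_force: [0.1, 0.1, 1.5]
gripper_width: 0.5
```

Run:
```python
from h import *
from station import sense
s=sense();print(s['tcp_pos'],s['wrist_force']);print(rel(s,[.5747,-.2132,.2804],95.46))
```

```text
[ 0.57525429 -0.21220218  0.28140731] [0.14625123 0.12741909 1.54307144]
(array([-0.0009,  0.001 ,  0.0006]), array([ 0.0008,  0.001 , -0.0016]))
```

Request:
move_arm --increments "1 0 0 0 0 0 0; 1 0 0 0 0 0 0; 1 0 0 0 0 0 0; 1 0 0 0 0 0 0; 1 0 0 0 0 0 0; 1 0 0 0 0 -0.018 0; 1 0 0 0 0 -0.035 0; 1 0 0 0 0 -0.035 0"

```text
time_s: 25.4
tcp_pos: [0.5747, -0.2129, 0.2806]
ee_rot: [[-0.13, -0.0, -0.992], [0.992, -0.001, -0.13], [-0.001, -1.0, 0.0]]
wrist_force: [-0.6, 1.1, 3.3]
gripper_width: 0.205
```

Run:
```python
from h import *
from station import sense
s=sense();print(s['tcp_pos'],s['wrist_force'],s['gripper_width']*87,np.degrees(np.arctan2(s['ee_rot'][1][0],s['ee_rot'][0][0])))
```

```text
[ 0.57465868 -0.21287893  0.28061583] [-0.55423407  1.14924488  3.2900994 ] 17.850863496562834 97.45713247285813
```

Request:
move_arm --increments "1 0 0 0 0 0 0; 0 0 0 0 0 0 0; 0 0 0 0 0 0 0; 0 0 0 0 0 0 0; 0 0 -0.03 0 0 0 0; 0 0 -0.07 0 0 0 0; 0 0 -0.12 0 0 0 0; 0 0.04 -0.12 0 0 0 0"

```text
time_s: 26.2
tcp_pos: [0.5722, -0.1765, 0.4074]
ee_rot: [[-0.124, 0.013, -0.992], [0.992, -0.005, -0.124], [-0.007, -1.0, -0.013]]
wrist_force: [0.9, 0.6, 0.1]
gripper_width: 0.492
```

Request:
move_arm --increments "0 0.045 0 0 0 0 0; 0 0.09 0 0 0 0 0; 0 0.135 0 0 0 0 0; 0 0.18 0 0 0 0 0; 0 0.225 0 0 0 0 0; 0 0.265 0 0 0 0 0; 0 0.29 0 0 0 0 0; 0 0.29 0 0 0 0 0"

```text
time_s: 27.0
tcp_pos: [0.5317, 0.1172, 0.3992]
ee_rot: [[-0.133, -0.001, -0.991], [0.991, -0.0, -0.133], [-0.0, -1.0, 0.001]]
wrist_force: [0.1, -0.1, -0.0]
gripper_width: 0.499
```

Run:
```python
from h import *
from station import capture,sense
s=sense();print(s['tcp_pos'],s['time_s'])
A=[capture('top') for _ in range(10)]
p=np.mean([a[0].astype(float) for a in A],0);d=np.median([a[1] for a in A],0)
np.savez('avg2.npz',p=p,d=d)
k=mw(.125,0)
s=6;n=65
xs=np.arange(-n,n+1/s,1/s);X,Y=np.meshgrid(xs,xs[::-1])
W=np.stack([X,Y],-1)/1000@MR.T+k;P=np.concatenate([W,np.full(W.shape[:2]+(1,),.27)],-1)
q=proj('top',P).astype(np.float32)
im=cv2.remap(p.astype(np.float32),q[...,0],q[...,1],cv2.INTER_CUBIC).clip(0,255).astype(np.uint8)[:,:,::-1]
cv2.imwrite('pics/r27b.png',im[180:600,0:560])
C=cloud('top',d);l=(C[...,:2]-k)@MR;z=C[...,2]
m=(z>.30)&(z<.33)&(np.hypot(l[...,0],l[...,1])<.05);P=l[m];print(cv2.minAreaRect((P*1000).astype(np.float32)))
p8=p.astype(np.uint8);crop('top',p8,220,100,200,150,4,'pics/h2.png')
```

```text
[0.53168244 0.11721589 0.39923856] 27.0
((-0.3217658996582031, 1.0370254516601562), (17.985307693481445, 65.80940246582031), 84.77030181884766)
```

View pics/r27b.png

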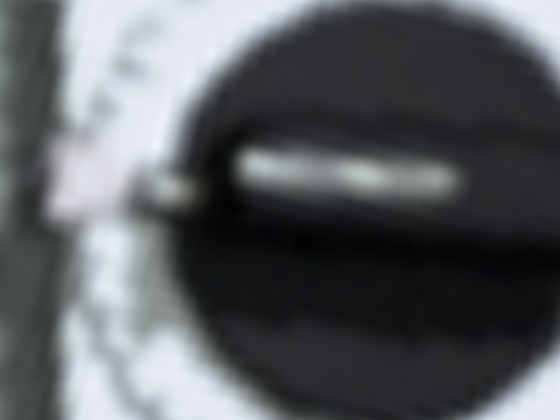

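View pics/h2.png

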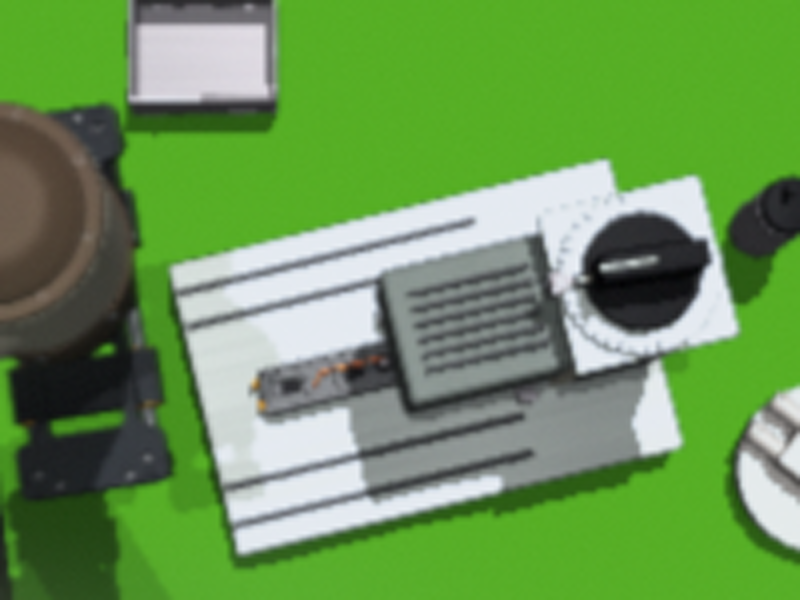

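Run:
```python
from station import r
print(r.finish_job())
```

```text
the job is handed in; nothing more can be done
None
```

I moved the fuel sender from the tray into the corner under the laser marker's head. Then I turned the focus knob to the index and handed the job in at about 27.5 s.

**Sender:** I put it on the bed, regripped it by the rail and slid it in. It touched both stops at about 6 N each. After I let go, the side view showed no gap along the fence, with the block reaching the end stop bar. The tail measured about 119 mm on the loading side of the marker's origin (120 mm expected), and the rail was parallel to the bed grooves within about 0.5° to 1°. A last top view, after the knob was turned, showed it had not moved.

**Knob:** I turned it about 78° clockwise, saw it was roughly 2° past the rider, and turned it back 2°. The bar then measured about 5.2° and the rider about 5°.

**Where checks disagreed:** readings of the rider's angle ran from about 4° to 7° depending on the camera and method. I used the difference between pointer and rider instead, which leaves about 1° of doubt.

The other parts and tools were not touched, and the gripper was clear of everything when I handed in.

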